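Pack and wedge a drawer box tight in the gluing-up cradle

ROBOT

A 7-joint arm with a two-finger parallel gripper is mounted at the origin on the work surface. World frame = base frame: x ahead of the robot, y to its left, z up, the work surface at z = 0. Lengths are in m, angles in rad, forces in N, time in s.
With the tool pointing down it reaches from about 0.4 to 0.85 m from the base axis. Payload 10.4 kg.
Tool frame: the origin (TCP) lies at the very end of the fingers, on their centre line; the grasp point (between the pads) lies manip.hold_point_z behind it (manip.hold_point_z is the distance from the TCP to the grasp point, in m); z points along the fingers, x is the direction in which the jaws open and shut, and the axes are right-handed (so a half turn about z gives the same grasp; the last joint's range is limited). The gripper opens to 85 mm and grips with 20 to 120 N. Pads are 22 mm wide; open, the fingers measure 114 mm over their backs; the gripper's body (76 mm by 85 mm) begins 54 mm behind the grasp point. The pads swing forward as they close: fully open they stand 13 mm farther back than shut.
Start: joints at [1.273, 0.332, -0.065, 1.46, 0.022, 1.35, -0.088], TCP at [0.17, -0.602, 0.231] pointing down, gripper open.
Joint ranges: [-2.6, 2.6], [-0.5, 2.12], [-1.47, 1.34], [0.16, 2.42], [-1.27, 4.41], [0.06, 2.06], [-2.6, 2.6]. Speed limits (rad/s): [2.22, 2.22, 2.79, 2.79, 3.14, 3.14, 3.14].

INTERFACE

Orientations are given as a unit quaternion [x, y, z, w].
In Python, from workcell import readout, camera, camera_info, manip gives the robot as it stands.
- The arm moves only by the tool play_rows, never from a script. Its argument "rows" is a list of rows, each a list of 3 entries, a list of its own where there are three numbers: the shift along the world's x, y, z in mm, then the turn, a rotation vector about the world's x, y, z in degrees, then the finger opening in mm, from 0 to 85.4. In form: [[[tx, ty, tz], [rx, ry, rz], fingers], ...]. A call has 1 to 12 rows; each row shifts and turns the commanded pose from where the row before left it; what a row does not reach is not made up. A row lasts 1/8 s, in which the tool goes at most 62.5 mm and 10.7 degrees, less where a joint would pass 70% of its speed; a pose out of reach is approached as far as the arm can. A call with a gripper value outside its range is refused whole. The fingers move at their own pace and stop on an object; "force" is the grip in N (left out, the last holds). Time passes only in rows, so rows that do not move let the fingers close. It gives the time, the measured TCP pose, the force and the opening at its end, in the units of the state.
- readout.get_obs(): the state, without advancing time (a new reading comes with each control period).
- camera(name): name is "scene" or "top"; returns the picture (400x640x3 uint8, blue, green, red); there is no depth.
- camera_info(name): a dict with "fx", "fy", "cx", "cy" (pixels), "world_from_camera" (4x4, takes a point from camera to world coordinates). Camera axes: x right, y up, looking along -z (the intrinsics and any distortion apply to the point x, -y, -z); pixel columns grow to the right and rows downward; lengths in m; the calibration is good to about 2 mm. A picture is of the moment at which its call begins. camera_info takes no time and is no camera call.
- manip.hand_in(): hands the job in, once; it reports no verdict.
The state is a dict: "clock": time; "joint_pos": joint angles; "joint_velocities": joint speeds; "tau": joint torques, N m; "position": TCP position; "ee_rot": TCP orientation; "ft_force": force on the tool from outside, world axes, zero at the start; "torque": the same for the moment, N m; "grip_width": opening from 0.0 (shut) to 1.0 (fully open).
Only numpy, scipy, OpenCV 4.12 (cv2) and the standard library are available. Lean on these libraries where they do the work, as an engineer would, in place of code of your own. Each camera call takes 0.05 s, during which the arm holds its last target.

TASK

The dry-fitted drawer box stands in the gluing-up cradle with too wide a gap between its back and the sloping fence: take plywood packers from the rack and stand them on the base board in the middle of that gap, as many as it takes for the wedge to jam before it reaches the base board. Then set the hardwood wedge upright into what is left of the gap, thin end down and sloping side to the fence, and press it down by feel with a firm hand (some 15 to 20 N) until it bites, reaching at least 20 mm down between box and fence, and the box, flat on the board, is tight against the front batten. Finish holding on to the wedge with the stack kept tight; packers you do not need stay standing in the rack, and everything else on the bench is left alone.

Things in the scene. Friction and masses are not known exactly. Their poses are not given: they have to be found in the camera images.
- cradle: gluing-up cradle, a pale wooden base board 360 x 300 x 18 mm screwed to the bench; origin at the centre of its underside, x from the front batten towards the sloping fence, z up. Its top is 18 mm above the bench
- front_batten: fixed wooden batten on the cradle's board, on the robot's side, 30 (x) x 260 (y) x 45 mm high; origin at the centre of its underside (18 mm above the bench), axes as the cradle's. Its inner face is at x = +15 mm
- fence: back fence of the cradle: a wooden face board 240 mm long (y) and 70 mm high that leans away from the drawer by 1 in 5 (11.3 deg), on a slotted foot locked by two black star knobs. Fixed, but set at a different distance each time. Origin on the base board's top (18 mm above the bench) at the foot of the leaning face, mid-length; axes as the cradle's, so the face lies at x = z/5. Between the inner face of the front batten and this origin there are 168 to 177 mm
- drawer: loose drawer box of pale wood, open on top, 150 (x) x 240 (y) x 70 mm high, walls 10 mm, about 0.4 kg; origin at the centre of its underside, axes as the cradle's within a degree. Its back (upright outer face towards the fence) is at x = +75 mm. It stands on the base board 0.5 to 1.5 mm clear of the front batten. With the box against the batten the gap at base board level is 18 to 27 mm wide, and 14 mm wider at the top, so one or two packers are needed
- packer_a: loose plywood packer, 6 mm thick (x) x 45 mm wide (y) x 120 mm tall (z), 22 g; origin at the centre of its foot. It stands upright in the rack with its foot 10 mm above the bench; in the gap its top is 50 mm above the fence and the drawer, and it stays put when left leaning on the fence. It can be gripped across its 45 mm width near the top
- packer_b: a packer like packer_a, next to it in the rack
- packer_c: a packer like packer_a, in the rack between packer_b and the wedge
- wedge: loose dark hardwood wedge, 125 mm tall (z), 60 mm wide (y), about 130 g; origin at the centre of its 16 mm thick foot (thin end, down). Its flat side is upright at x = -8 mm, its sloping side at x = 8 mm + z/5 (top 41 mm thick), matching the fence's slope; centre of mass at x = +7, z = 70 mm. It can be gripped across its 60 mm width near the top. It stands thin end down in the last pocket of the rack, its foot 10 mm above the bench
- rack: fixed wooden rack, base 165 (x) x 75 (y) x 10 mm with ribs up to 48 mm above the bench; origin at the centre of its underside. Along its x axis stand packer_a at -55, packer_b at -25, packer_c at +5 mm in slots 8 mm wide, open at their y ends, and the wedge's origin at +39 mm with its sloping side towards +x, all square to the rack and within 3 mm of its centre line
- glue: white glue bottle, 56 mm across, 165 mm tall, bystander; origin under its base
- hammer: hammer with a wooden handle lying on the bench, bystander; origin under it, near the middle of its length
- tape: roll of masking tape lying flat, 100 mm across, 25 mm high, bystander; origin under its centre
- jar: clear screw jar with a steel lid, 64 mm across, 75 mm tall, bystander; origin under its base
- screwdriver: screwdriver with a black handle lying on the bench, bystander; origin under it, near the middle of its length
- offcut: offcut of wood lying flat, 75 x 45 x 20 mm, bystander; origin under its centre
- square: carpenter's try square lying flat, dark stock 110 mm and steel blade 150 mm, bystander; origin under the stock's centre
Mind the look-alikes: they are no part of the job. Leave any purple look-alike of the rack alone.

How it is judged:
By the outcome, as a careful person would: the job done as asked, in the order asked, and still so for the second after the job is handed in, while the arm keeps its last pose, push and grip.
It also fails if it takes over 66 s, if anything falls off the work surface, if the arm or the gripper's body presses on something with over 40 N, if the wrist force passes 120 N, or if a joint passes its speed limit or range.

## Working session

There is one attempt and no reset: what is moved stays moved. The work goes in short steps, Python scripts to look and compute and a tool call to move; the robot and the scene stay as the last step left them, time stands still between calls to the robot, and variables do not carry over. Pictures are saved under pics/ and viewed, and the job is handed in when it is done.

Besides the shell and the picture viewer there is one more tool, called as a command line: name --argument value ..., lists and objects as JSON in quotes. play_rows: Moves the arm, as the interface text tells. Its arguments: {"type":"object","properties":{"rows":{"type":"array"},"force":{"type":"number"}},"required":["rows"]}

```bash
mkdir -p pics; ls; python3 - <<'E'
from workcell import readout, camera, camera_info, manip
import cv2
print(readout.get_obs()); print(manip.hold_point_z, [a for a in dir(manip) if a[0]!='_'])
for n in("scene","top"):
    cv2.imwrite(f"pics/{n}0.png",camera(n)); print(n,camera_info(n))
E
```

```text
pics
{'clock': 0.0, 'joint_pos': array([ 1.27338265,  0.33289626, -0.06469126,  1.46094355,  0.02160047,
        1.34991076, -0.08852244]), 'joint_velocities': array([0.0005969 , 0.00022702, 0.00136673, 0.00211313, 0.00100252,
       0.00024009, 0.00074318]), 'tau': array([ 6.39556074e-04, -6.25444794e+01,  4.96608554e-02, -3.91612244e+01,
        1.63272052e-02,  9.97160882e-03, -4.03206991e-05]), 'position': array([ 0.16949046, -0.60118358,  0.23049962]), 'ee_rot': array([ 7.97294718e-01, -6.03589759e-01, -6.03829424e-04, -4.12404214e-04]), 'ft_force': array([ 0.50126738,  0.06434157, -0.50457388]), 'torque': array([-0.00503812,  0.03019059,  0.01412643]), 'grip_width': 1.0026971789664636}
0.0187 ['MotionError', 'hand_in', 'hold_point_z']
scene {'fx': 431.48016713136224, 'fy': 431.48016713136224, 'cx': 325.3208271928524, 'cy': 191.56429955259136, 'world_from_camera': array([[-0.75178106, -0.47262065,  0.45984231,  1.12185618],
       [ 0.65941021, -0.53686805,  0.52626122,  0.74874841],
       [-0.00184727,  0.69885793,  0.71525812,  0.99943349],
       [ 0.        ,  0.        ,  0.        ,  1.        ]])}
top {'fx': 386.1007203999275, 'fy': 386.1007203999275, 'cx': 317.48346782317316, 'cy': 195.93622304027005, 'world_from_camera': array([[-0.01172114,  0.98894802, -0.14779862,  0.3564925 ],
       [-0.99991272, -0.01249337, -0.00429757,  0.04931628],
       [-0.00609658,  0.14773535,  0.98900814,  1.19400467],
       [ 0.        ,  0.        ,  0.        ,  1.        ]])}
```

View pics/scene0.png

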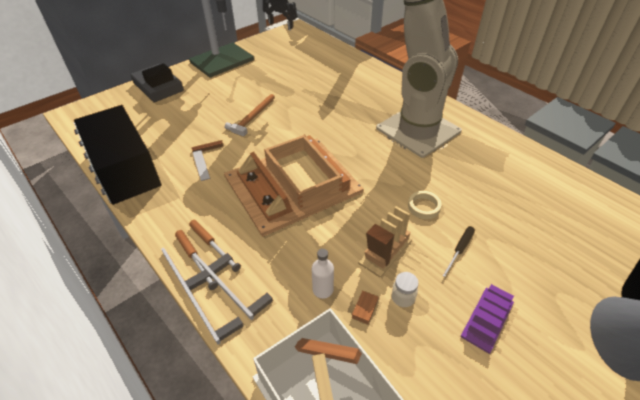

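View pics/top0.png

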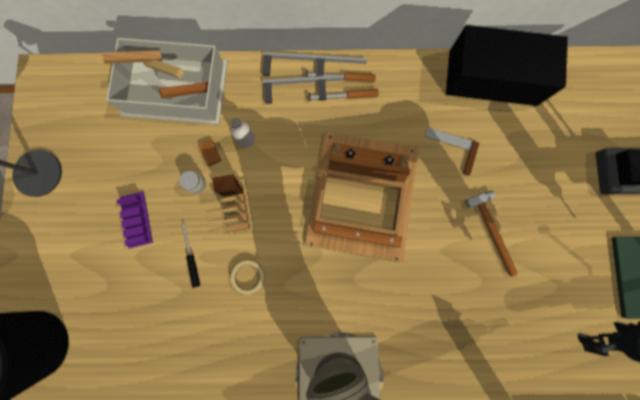

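The cradle is at about (360,195) in the top view and the rack at about (232,205). The purple look-alike at (135,218) stays untouched. I'll enlarge both views.

```bash
cat > h.py <<'E'
import numpy as np, cv2
from workcell import readout, camera, camera_info, manip
def proj(n,P):
    ci=camera_info(n);T=np.linalg.inv(ci["world_from_camera"]);P=np.atleast_2d(P)
    c=P@T[:3,:3].T+T[:3,3]
    return np.c_[ci["cx"]+ci["fx"]*c[:,0]/-c[:,2], ci["cy"]-ci["fy"]*c[:,1]/-c[:,2]]
def back(n,uv,z):
    ci=camera_info(n);W=ci["world_from_camera"]
    d=W[:3,:3]@np.array([(uv[0]-ci["cx"])/ci["fx"],-(uv[1]-ci["cy"])/ci["fy"],-1]);o=W[:3,3]
    return o+d*(z-o[2])/d[2]
def crop(img,x0,y0,w,h,s,fn):
    c=cv2.resize(img[y0:y0+h,x0:x0+w],None,fx=s,fy=s,interpolation=cv2.INTER_CUBIC)
    for i in range(0,w,10): cv2.line(c,(i*s,0),(i*s,6 if i%50 else 14),(0,255,255),1)
    for i in range(0,h,10): cv2.line(c,(0,i*s),(6 if i%50 else 14,i*s),(0,255,255),1)
    cv2.imwrite(fn,c)
E
python3 - <<'E'
from h import *
t=cv2.imread('pics/top0.png');s=cv2.imread('pics/scene0.png')
crop(t,195,165,70,75,8,'pics/t_rack.png')
crop(t,295,125,130,140,4,'pics/t_cr.png')
crop(s,345,190,80,95,6,'pics/s_rack.png')
crop(s,215,125,155,115,5,'pics/s_cr.png')
E
```

```text
(no output)
```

View pics/t_rack.png

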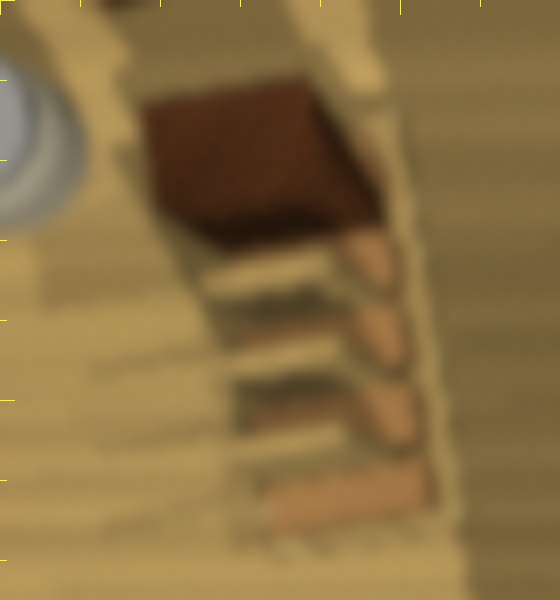

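View pics/t_cr.png

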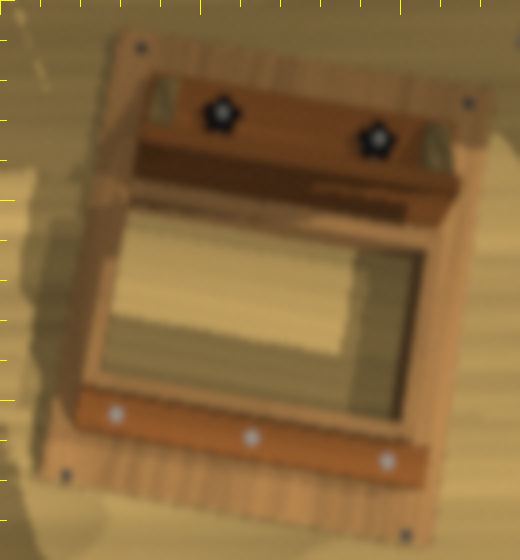

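View pics/s_rack.png

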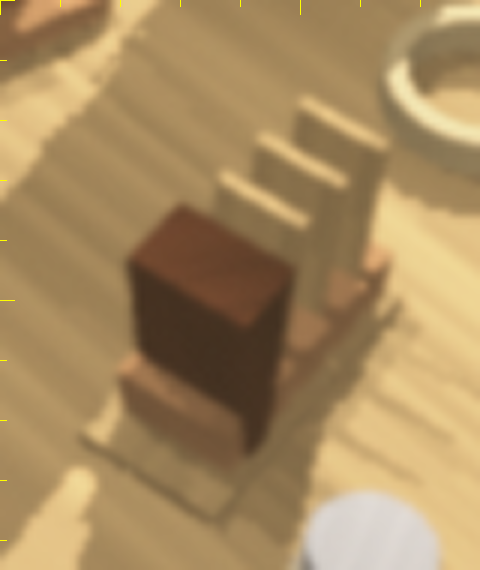

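View pics/s_cr.png

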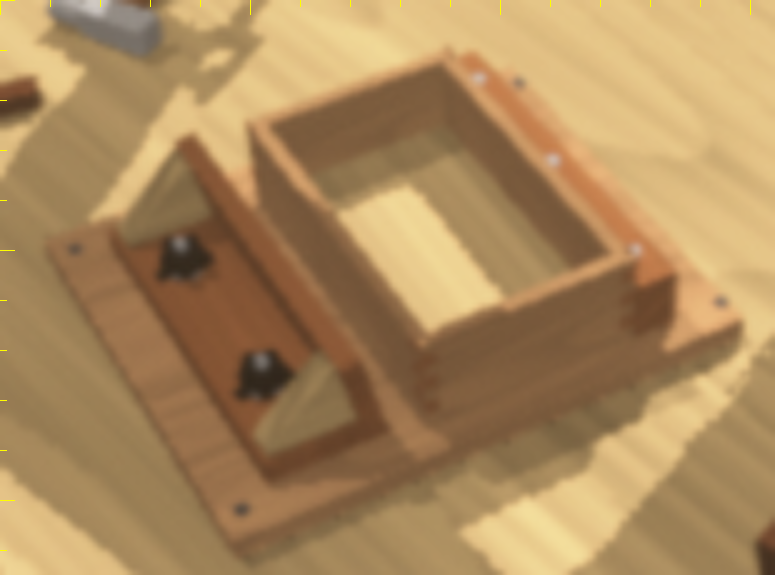

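```bash
cat > fit.py <<'E'
from h import *
from scipy.optimize import least_squares
def Rz(a): c,s=np.cos(a),np.sin(a); return np.array([[c,-s,0],[s,c,0],[0,0,1]])
def W(p,L): return np.atleast_2d(L)@Rz(p[2]).T+[p[0],p[1],0]
tc=lambda u,v,o,s:(o[0]+u/s,o[1]+v/s)
# rack: local mm
L=lambda x,y,z:np.array([x,y,z])/1000.
S=[];o=(345,190)
for l,uv in [(L(31,-30,135),(183,206)),(L(31,30,135),(297,268)),(L(72,30,135),(248,328)),(L(72,-30,135),(127,262)),
 (L(5,-22.5,130),(220,177)),(L(5,22.5,130),(308,223)),(L(-25,-22.5,130),(260,138)),(L(-25,22.5,130),(347,185)),(L(-55,-22.5,130),(300,100)),(L(-55,22.5,130),(387,148))]:
    S.append(("scene",l,tc(*uv,o,6)))
o=(195,165)
for l,uv in [(L(72,30,135),(148,106)),(L(72,-30,135),(310,80)),(L(-25,22.5,130),(235,365)),(L(-25,-22.5,130),(343,348)),(L(-55,22.5,130),(235,455)),(L(-55,-22.5,130),(350,435)),(L(5,22.5,130),(205,280)),(L(5,-22.5,130),(332,262))]:
    S.append(("top",l,tc(*uv,o,8)))
def res(p,S=S): return np.concatenate([proj(n,W(p,l))[0]-uv for n,l,uv in S])
def run():
    for nm in ("both","scene","top"):
        SS=[s for s in S if nm in("both",s[0])]
        r=least_squares(res,[.42,.3,.17],args=(SS,),loss="soft_l1"); print(nm,r.x.round(4),np.degrees(r.x[2]).round(2),"rms px",np.sqrt(np.mean(r.fun**2)).round(2))
        if nm=="both": print(r.fun.reshape(-1,2).round(1).tolist()); P=r.x
    return P
if __name__=="__main__": run()
E
python3 fit.py
```

```text
both [0.506  0.3055 0.1884] 10.79 rms px 1.32
[[-0.7, -2.5], [-0.1, -1.8], [-0.5, -1.7], [-0.2, -2.2], [0.7, -1.0], [0.6, -0.6], [0.1, -1.2], [0.1, -1.2], [-0.7, -1.3], [-0.8, -1.7], [-1.5, -0.9], [-0.6, -1.9], [-3.7, 0.2], [-1.2, -0.9], [-1.9, -0.5], [-0.2, -1.2], [-1.7, 0.3], [-1.6, -0.6]]
scene [0.5095 0.3093 0.1947] 11.16 rms px 0.51
top [0.504  0.3014 0.1874] 10.74 rms px 0.83
```

```bash
cat > ov.py <<'E'
from fit import *
def boxc(x0,x1,y0,y1,z0,z1): return [L(x,y,z) for z in(z0,z1) for x,y in((x0,y0),(x1,y0),(x1,y1),(x0,y1))]
ED=[(0,1),(1,2),(2,3),(3,0),(4,5),(5,6),(6,7),(7,4),(0,4),(1,5),(2,6),(3,7)]
def draw(c,n,p,box,o,s,col):
    q=(proj(n,W(p,np.array(box)))-o)*s+s/2
    for a,b in ED: cv2.line(c,tuple(int(v) for v in q[a].round()),tuple(int(v) for v in q[b].round()),col,1,cv2.LINE_AA)
wed=[L(-8+39,-30,10),L(8+39,-30,10),L(8+39,30,10),L(-8+39,30,10),L(31,-30,135),L(72,-30,135),L(72,30,135),L(31,30,135)]
def rackov(n,img,p,o,wh,s,fn):
    c=cv2.resize(img[o[1]:o[1]+wh[1],o[0]:o[0]+wh[0]],None,fx=s,fy=s,interpolation=cv2.INTER_CUBIC)
    draw(c,n,p,boxc(-82.5,82.5,-37.5,37.5,0,10),o,s,(255,0,0)); draw(c,n,p,wed,o,s,(0,255,0))
    for x in(-55,-25,5): draw(c,n,p,boxc(x-3,x+3,-22.5,22.5,10,130),o,s,(0,255,255))
    return c
if __name__=="__main__":
    t=cv2.imread('pics/top0.png');s=cv2.imread('pics/scene0.png')
    a=rackov("top",t,[.504,.3014,.1874],(195,165),(70,80),7,0)
    b=rackov("scene",s,[.5095,.3093,.1947],(345,190),(80,95),6,0)
    h=max(a.shape[0],b.shape[0]); pad=lambda i:cv2.copyMakeBorder(i,0,h-i.shape[0],0,0,0)
    cc=np.hstack([pad(a),pad(b)]); cc=cv2.resize(cc,None,fx=.8,fy=.8); cv2.imwrite('pics/ov1.png',cc); print(cc.shape)
E
python3 ov.py
```

```text
(456, 776, 3)
```

View pics/ov1.png

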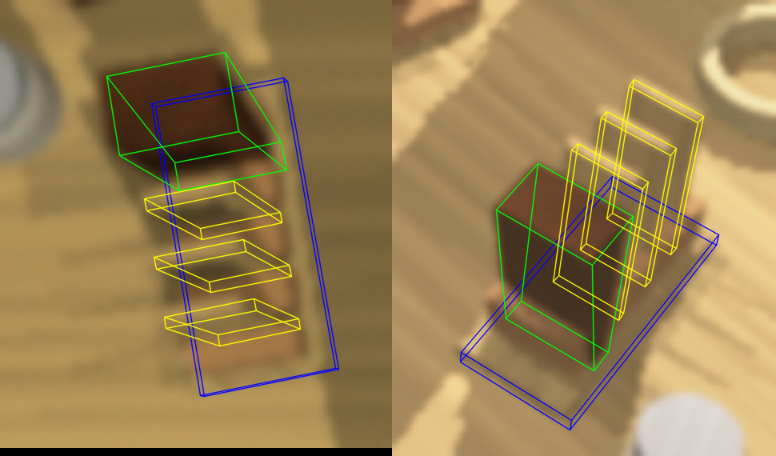

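play_rows --rows '[[[50,50,10],[0,0,-1],85],[[50,55,10],[0,0,-1],85],[[50,60,10],[0,0,-1],85],[[50,60,10],[0,0,-1],85],[[40,60,10],[0,0,-1],85],[[20,60,10],[0,0,0],85],[[10,60,5],[0,0,0],85],[[10,60,5],[0,0,0],85],[[0,60,0],[0,0,0],85],[[0,60,0],[0,0,0],85],[[0,60,0],[0,0,0],85],[[0,60,0],[0,0,0],85]]'

```text
clock: 1.6
position: [0.4078, 0.0552, 0.2925]
ee_rot: [0.77, -0.638, 0.0, 0.0]
ft_force: [1.5, 0.9, 0.2]
grip_width: 0.993
```

play_rows --rows '[[[25,50,0],[0,0,0],30],[[25,50,0],[0,0,0],30],[[0,0,0],[0,0,0],30],[[0,0,0],[0,0,0],30]]'

```text
clock: 2.1
position: [0.458, 0.1529, 0.2922]
ee_rot: [0.77, -0.638, -0.0, 0.0]
ft_force: [0.4, -0.2, 0.4]
grip_width: 0.353
```

```bash
python3 - <<'E'
from h import *
o=readout.get_obs();print(o['clock'],o['position'],o['ee_rot'],o['grip_width'])
for n in("scene","top"):
    im=camera(n);cv2.imwrite(f"pics/{n}1.png",im); q=proj(n,o['position'])[0]; print(n,q)
    x,y=int(q[0])-45,int(q[1])-45
    x=max(x,0);y=max(y,0)
    crop(im,x,y,90,90,5,f"pics/g_{n}.png");print(x,y)
a=cv2.imread("pics/g_scene.png");b=cv2.imread("pics/g_top.png");c=np.hstack([a,b]);c=cv2.resize(c,(800,400));cv2.imwrite("pics/g1.png",c)
E
```

```text
2.1 [0.45804111 0.15289616 0.29218765] [ 7.70261363e-01 -6.37728065e-01 -3.96677402e-04  4.36872112e-04] 0.3530444558157476
scene [366.53921509 138.09868903]
321 93
top [275.24484924 210.4456747 ]
230 165
```

View pics/g1.png

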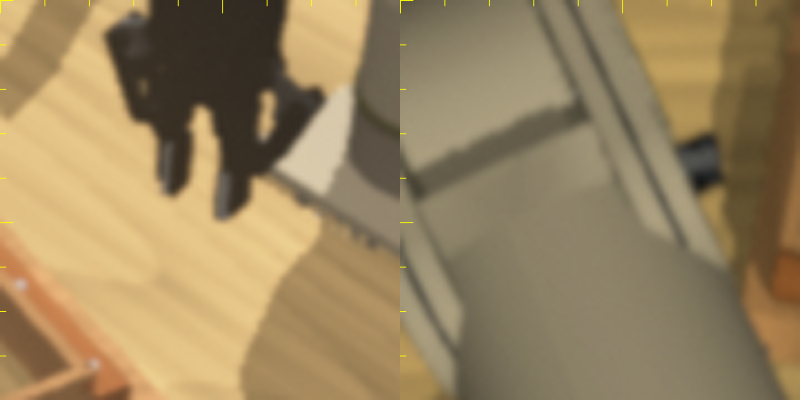

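Scene: fingertip mid at about (366.8,139.1), against a projected TCP at (366.5,138.1), so the scene calibration is good here. In the top view the arm hides the gripper. I'll refit the rack with its base corners.

```bash
python3 - <<'E'
from ov import *
SS=[s for s in S if s[0]=="scene"]
o=(345,190)
B=[("scene",L(82.5,37.5,0),tc(212,522,o,6)),("scene",L(82.5,-37.5,0),tc(82,440,o,6))]
r=least_squares(res,[.5,.3,.19],args=(SS+B,),loss="soft_l1");print(r.x,r.fun.reshape(-1,2).round(1).tolist())
def res2(q):
    return np.concatenate([proj(n,W(q[:3],l*[1,1,q[3]]+[0,0,q[4]]))[0]-uv for n,l,uv in SS+B])
r=least_squares(res2,[.5,.3,.19,1,0],loss="soft_l1");print(r.x,r.fun.reshape(-1,2).round(1).tolist())
t=cv2.imread('pics/top0.png')
for i,p in enumerate([[.5095,.3093,.1947],[.495,.307,.19]]):
    cv2.imwrite(f'pics/ov2_{i}.png',rackov("top",t,p,(195,165),(70,80),7,0))
a=np.hstack([cv2.imread(f'pics/ov2_{i}.png') for i in(0,1)]);cv2.imwrite('pics/ov2.png',cv2.resize(a,None,fx=.8,fy=.8))
E
```

```text
[0.50895217 0.30879312 0.18010759] [[-0.6, -1.3], [-0.1, -0.4], [-0.6, -0.3], [-0.2, -1.0], [0.9, 0.2], [0.8, 0.7], [0.4, 0.1], [0.3, 0.2], [-0.3, -0.1], [-0.5, -0.4], [0.7, 1.7], [-0.3, 1.0]]
[0.50910712 0.30879166 0.18745555 0.94198094 0.00691878] [[-0.7, -0.9], [-0.0, -0.2], [-0.5, -0.0], [-0.2, -0.6], [0.8, 0.5], [0.7, 0.9], [0.2, 0.3], [0.2, 0.3], [-0.6, 0.1], [-0.7, -0.3], [1.1, 0.3], [-0.1, -0.2]]
```

View pics/ov2.png

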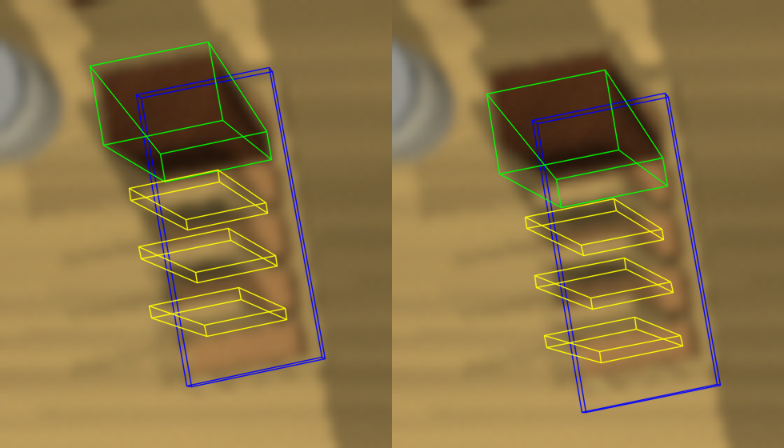

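```bash
cat > cr.py <<'E'
from ov import *
o=(215,125)
CB=[("scene",L(180,-150,18),tc(47,240,o,5)),("scene",L(180,150,0),tc(238,556,o,5)),("scene",L(-180,150,18),tc(742,320,o,5))]
o=(295,125)
CB+=[("top",L(180,150,18),tc(115,32,o,4)),("top",L(180,-150,18),tc(492,90,o,4)),("top",L(-180,-150,18),tc(432,545,o,4)),("top",L(-180,150,18),tc(40,480,o,4))]
o=(215,125)
DR=[("scene",L(75,-120,88),tc(250,122,o,5)),("scene",L(-75,-120,88),tc(447,55,o,5)),("scene",L(-75,120,88),tc(634,260,o,5)),("scene",L(75,120,88),tc(430,342,o,5))]
o=(295,125)
DR+=[("top",L(75,120,88),tc(128,200,o,4)),("top",L(75,-120,88),tc(437,245,o,4)),("top",L(-75,-120,88),tc(408,435,o,4)),("top",L(-75,120,88),tc(80,385,o,4))]
if __name__=="__main__":
  for nm,Q in(("board",CB),("drawer",DR)):
    for n in("scene","top"):
        SS=[s for s in Q if s[0]==n]
        r=least_squares(res,[.45,-.05,-.15],args=(SS,));print(nm,n,r.x.round(4),r.fun.reshape(-1,2).round(1).tolist())
E
python3 cr.py
```

```text
board scene [ 0.5365 -0.0825 -0.1891] [[-0.5, -0.7], [-0.4, 0.8], [0.9, -0.6]]
board top [ 0.5322 -0.084  -0.1746] [[-0.1, -0.8], [0.2, -0.5], [0.2, 0.7], [-0.4, 0.6]]
drawer scene [ 0.5054 -0.0661 -0.1755] [[-0.5, 0.1], [0.2, -1.4], [1.2, -0.6], [-1.0, 1.4]]
drawer top [ 0.4975 -0.0703 -0.1805] [[-3.0, -3.2], [1.2, -0.9], [1.4, 2.7], [0.3, 1.1]]
```

play_rows --rows '[[[0,36,0],[0,0,0],85],[[0,36,-20],[0,0,0],85],[[-1,36,-30],[0,0,0],85],[[-1,36,-30],[0,0,0],85],[[0,0,-26],[0,0,0],85],[[0,0,0],[0,0,0],85]]'

```text
clock: 2.95
position: [0.4557, 0.2957, 0.1853]
ee_rot: [0.77, -0.638, -0.0, 0.002]
ft_force: [0.1, 0.2, 0.9]
grip_width: 0.994
```

```bash
python3 - <<'E'
from h import *
o=readout.get_obs();print(o['clock'],o['position'],o['grip_width'])
n="scene";im=camera(n);cv2.imwrite(f"pics/{n}2.png",im); print(proj(n,o['position']))
crop(im,330,150,100,100,6,"pics/s2.png")
E
```

```text
2.95 [0.45574255 0.29568151 0.18532506] 0.9943539719367057
[[403.23687026 195.73345629]]
```

View pics/s2.png

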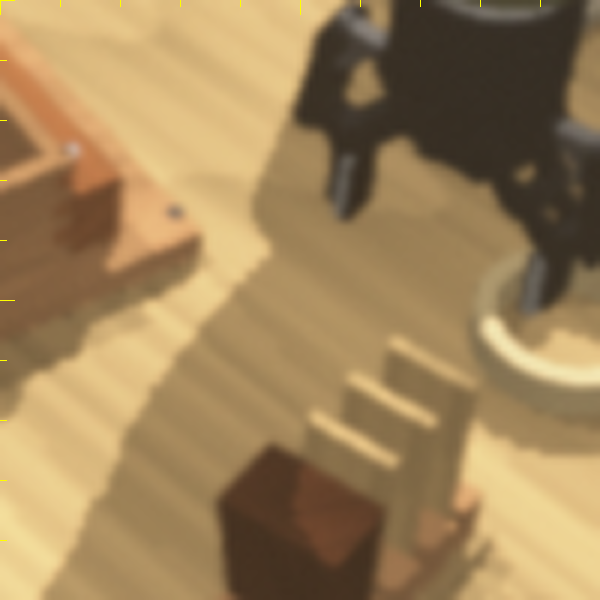

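```bash
python3 - <<'E'
from h import *
for uv in [(390,342),(474,387),(432,364.5),(350,380),(437,424),(312,417),(398,463)]: print(uv,back("scene",(330+uv[0]/6,150+uv[1]/6),.13).round(4))
E
```

```text
(390, 342) [0.4593 0.2785 0.13  ]
(474, 387) [0.4514 0.3216 0.13  ]
(432, 364.5) [0.4553 0.3002 0.13  ]
(350, 380) [0.4898 0.2822 0.13  ]
(437, 424) [0.4801 0.3252 0.13  ]
(312, 417) [0.5184 0.286  0.13  ]
(398, 463) [0.5095 0.3288 0.13  ]
```

Packer_a's top runs from (390,342) to (474,387) in the crop. That puts its centre at (0.455,0.300), with a length of 44 mm as expected. Descending and gripping.

play_rows --rows '[[[0,4,-40],[0,0,0],85],[[0,0,-30],[0,0,0],85],[[0,0,-19],[0,0,0],85],[[0,0,0],[0,0,0],40],[[0,0,0],[0,0,0],40],[[0,0,0],[0,0,0],40],[[0,0,0],[0,0,0],40]]' --force 60

```text
clock: 3.88
position: [0.4573, 0.3018, 0.0994]
ee_rot: [0.77, -0.638, 0.001, -0.001]
ft_force: [-0.1, -1.0, 5.8]
grip_width: 0.513
```

play_rows --rows '[[[0,0,20],[0,0,0],40],[[0,0,40],[0,0,0],40],[[0,0,50],[0,0,0],40],[[0,-20,40],[0,0,-4],40],[[0,0,0],[0,0,0],40]]'

```text
clock: 4.5
position: [0.4577, 0.2815, 0.2521]
ee_rot: [0.747, -0.665, 0.002, -0.003]
ft_force: [-0.2, 0.4, -1.4]
grip_width: 0.514
```

```bash
python3 - <<'E'
from h import *
o=readout.get_obs();print(o['clock'],o['position'],o['grip_width'],o['ft_force'])
n="scene";im=camera(n);cv2.imwrite(f"pics/{n}3.png",im); q=proj(n,o['position'])[0];print(q)
crop(im,350,120,100,100,6,"pics/s3.png")
im=camera("top");cv2.imwrite("pics/top3.png",im)
crop(im,295,125,130,140,4,"pics/t3.png")
E
```

```text
4.5 [0.45766191 0.28152506 0.25212207] 0.5136144153507055 [-0.21224908  0.35888681 -1.38817558]
[401.86209078 174.68195039]
```

View pics/s3.png

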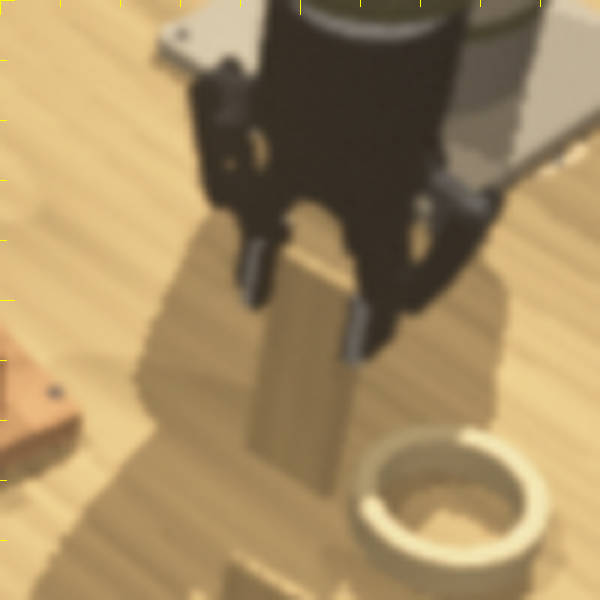

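View pics/t3.png

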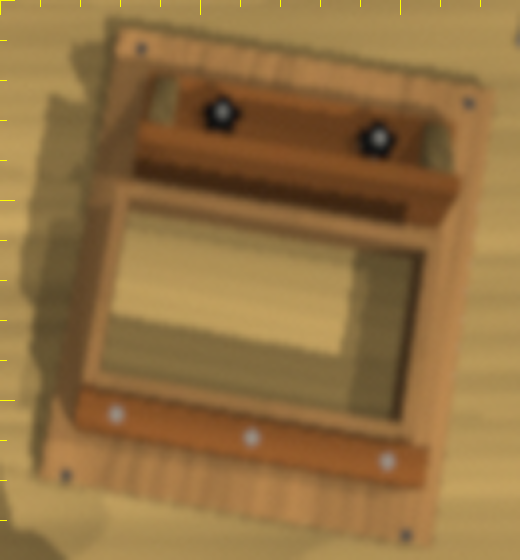

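```bash
python3 - <<'E'
from h import *
for uv,z in [((250,448),.1627),((330,497),.1627),((288,247),.2827),((355,290),.2827)]: print(back("scene",(350+uv[0]/6,120+uv[1]/6),z).round(4))
# drawer back edge/ fence edges from top
for uv,z in [((128,183),.088),((437,228),.088),((135,153),.088),((458,193),.088),((137,178),.018),((405,222),.018),((80,387),.063),((427,447),.063),((77,428),.063),((425,487),.063)]:
  print(uv,back("top",(295+uv[0]/4,125+uv[1]/4),z).round(4))
E
```

```text
[0.4576 0.2599 0.1627]
[0.4533 0.3035 0.1627]
[0.4552 0.2615 0.2827]
[0.4544 0.2973 0.2827]
(128, 183) [0.5959 0.0254 0.088 ]
(437, 228) [ 0.5596 -0.1987  0.088 ]
(135, 153) [0.6183 0.0199 0.088 ]
(458, 193) [ 0.5853 -0.2151  0.088 ]
(137, 178) [0.6149 0.0168 0.018 ]
(405, 222) [ 0.5774 -0.1899  0.018 ]
(80, 387) [0.4491 0.0624 0.063 ]
(427, 447) [ 0.4023 -0.1897  0.063 ]
(77, 428) [0.4191 0.0649 0.063 ]
(425, 487) [ 0.3734 -0.187   0.063 ]
```

```bash
cat > rect.py <<'E'
from h import *
import sys
def rect(n,img,z,x0,x1,y0,y1,yaw,c=(.5345,-.083),st=.0005):
    xs=np.arange(x0,x1,st);ys=np.arange(y1,y0,-st) # image: right = -y, up=+x
    X,Y=np.meshgrid(xs[::-1],ys,indexing='ij')
    ca,sa=np.cos(yaw),np.sin(yaw)
    P=np.stack([c[0]+ca*X-sa*Y,c[1]+sa*X+ca*Y,np.full_like(X,z)],-1).reshape(-1,3)
    m=proj(n,P).reshape(X.shape+(2,)).astype(np.float32)
    return cv2.remap(img,m[...,0],m[...,1],cv2.INTER_CUBIC)
if __name__=="__main__":
    im=cv2.imread('pics/top3.png')
    rows=[]
    for yaw in (-9,-10,-11):
        r=rect("top",im,.088,-.12,.12,-.13,.13,np.radians(yaw)); 
        r=cv2.resize(r,None,fx=1,fy=1)
        for i in range(0,r.shape[0],20): cv2.line(r,(0,i),(8,i),(0,255,255),1)
        rows.append(r[:, :260*2//1])
    a=np.hstack(rows); print(a.shape); a=cv2.resize(a,(800,int(a.shape[0]*800/a.shape[1]))); cv2.imwrite('pics/rect.png',a)
E
python3 rect.py
```

```text
(480, 1560, 3)
```

View pics/rect.png

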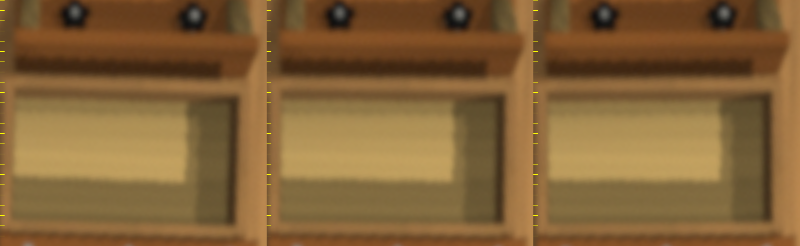

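```bash
python3 - <<'E'
from rect import *
im=cv2.imread('pics/top3.png')
r=rect("top",im,.088,-.12,.12,-.13,.13,np.radians(-10))
c=r.copy()
for i in range(0,480,20): cv2.line(c,(0,i),(8 if i%100 else 20,i),(0,255,255),1)
cv2.imwrite('pics/rect10.png',c)
for a,b in((150,250),(300,400)):
    p=r[:,a:b].mean(1); 
    print([ (round(120-i*.5),int(p[i,0]),int(p[i,2])) for i in range(60,260,6)])
E
```

```text
[(90, 33, 116), (87, 36, 128), (84, 37, 134), (81, 38, 134), (78, 36, 129), (75, 34, 119), (72, 32, 112), (69, 31, 109), (66, 30, 105), (63, 26, 94), (60, 21, 78), (57, 18, 66), (54, 17, 63), (51, 19, 65), (48, 28, 78), (45, 43, 105), (42, 56, 132), (39, 62, 146), (36, 63, 147), (33, 58, 135), (30, 51, 121), (27, 48, 114), (24, 53, 120), (21, 62, 133), (18, 69, 142), (15, 70, 144), (12, 71, 145), (9, 74, 152), (6, 79, 162), (3, 83, 168), (0, 84, 172), (-3, 85, 174), (-6, 85, 174), (-9, 85, 175)]
[(90, 29, 98), (87, 34, 118), (84, 36, 128), (81, 36, 130), (78, 35, 127), (75, 32, 117), (72, 30, 108), (69, 29, 104), (66, 29, 103), (63, 26, 94), (60, 21, 78), (57, 18, 66), (54, 17, 62), (51, 18, 63), (48, 25, 74), (45, 40, 100), (42, 55, 130), (39, 64, 150), (36, 66, 155), (33, 61, 144), (30, 54, 126), (27, 48, 114), (24, 49, 112), (21, 54, 117), (18, 59, 124), (15, 61, 127), (12, 62, 127), (9, 65, 133), (6, 69, 142), (3, 73, 149), (0, 75, 153), (-3, 76, 155), (-6, 76, 155), (-9, 75, 154)]
```

View pics/rect10.png

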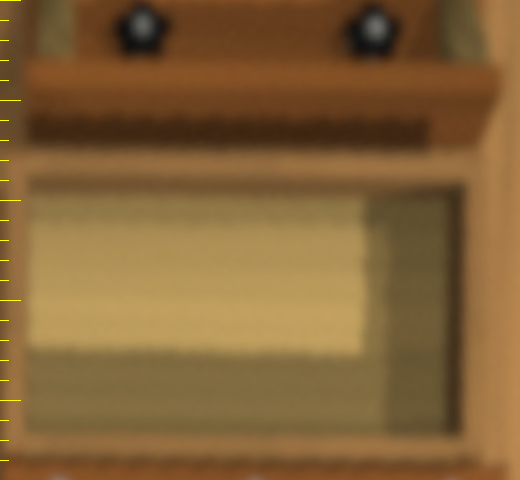

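The rectified view shows the drawer back's outer edge at cradle x≈45.5 mm and the fence's top inner edge at ≈75.5 mm. The top gap is therefore about 30 mm, or about 17 mm at base level (G), which points to one packer. I'll carry it over the gap and check by touch.

play_rows --rows '[[[18,-40,0],[0,0,-2],40],[[18,-48,0],[0,0,-2],40],[[18,-48,0],[0,0,-2],40],[[18,-48,0],[0,0,-2],40],[[18,-48,0],[0,0,-2],40],[[18,-48,-5],[0,0,-2],40],[[18,-48,-10],[0,0,-2],40],[[15,-48,-10],[0,0,-2.5],40],[[0,0,0],[0,0,0],40],[[0,0,0],[0,0,0],40]]'

```text
clock: 5.85
position: [0.597, -0.0932, 0.2219]
ee_rot: [-0.645, 0.764, 0.001, -0.0]
ft_force: [0.4, 1.2, 0.2]
grip_width: 0.511
```

```bash
cat > st.py <<'E'
from h import *
C=np.array([.5345,-.083]);a=np.radians(-10);U=np.array([np.cos(a),np.sin(a)]);V=np.array([-U[1],U[0]])
def st():
    o=readout.get_obs();p=o['position'];d=p[:2]-C;f=o['ft_force'];q=o['ee_rot']
    from scipy.spatial.transform import Rotation as R
    m=R.from_quat(q).as_matrix()
    print("t",round(o['clock'],2),"cradle x,y mm",(d@U*1e3).round(1),(d@V*1e3).round(1),"z",(p[2]*1e3).round(1),"f u,v,z",(f[:2]@U).round(1),(f[:2]@V).round(1),f[2].round(1),"jaw",np.degrees(np.arctan2(m[1,0],m[0,0])).round(1)%180,"tilt z",m[:,2].round(3),"w",(o['grip_width']*85.4).round(1))
if __name__=="__main__": st()
E
python3 - <<'E'
from st import *
st()
im=camera("scene");cv2.imwrite("pics/scene4.png",im);crop(im,230,70,120,120,5,"pics/s4.png")
E
```

```text
Traceback (most recent call last):
  File "st.py", line 7, in st
    print("t",round(o['clock'],2),"cradle x,y mm",(d@U*1e3).round(1),(d@V*1e3).round(1),"z",(p[2]*1e3).round(1),"f u,v,z",(f[:2]@U).round(1),(f[:2]@V).round(1),f[2].round(1),"jaw",np.degrees(np.arctan2(m[1,0],m[0,0])).round(1)%180,"tilt z",m[:,2].round(3),"w",(o['grip_width']*85.4).round(1))
                                                                                                                                                                                                                                                                    ^^^^^^^^^^^^^^^^^^^^^^^^^^^^
AttributeError: 'float' object has no attribute 'round'
```

```bash
sed -i "s/(o\['grip_width'\]\*85.4).round(1)/round(float(o['grip_width'])*85.4,1)/" st.py
python3 - <<'E'
from st import *
st()
im=camera("scene");cv2.imwrite("pics/scene4.png",im);crop(im,230,70,120,120,5,"pics/s4.png")
E
```

```text
t 5.85 cradle x,y mm 63.3 0.8 z 221.9 f u,v,z 0.2 1.2 0.2 jaw 80.4 tilt z [-0.001  0.001 -1.   ] w 43.6
```

View pics/s4.png

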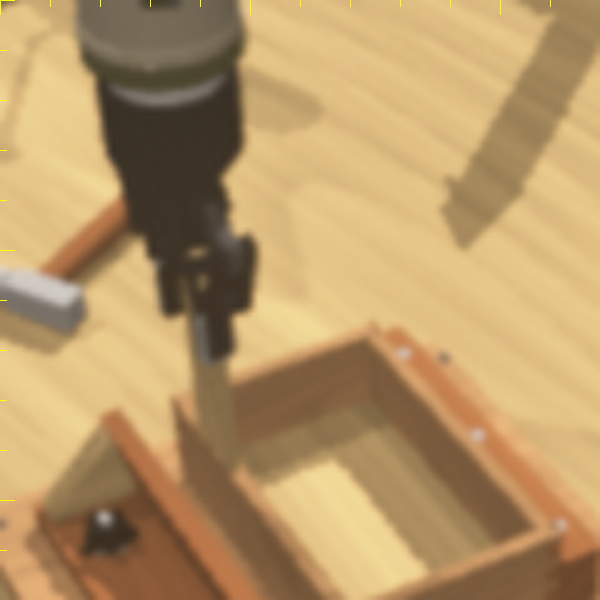

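```bash
python3 - <<'E'
from st import *
def cf(P): d=P[:2]-C; return (d@U*1e3).round(1),(d@V*1e3).round(1)
for uv in((238,466),(203,445)): print(cf(back("scene",(230+uv[0]/5,70+uv[1]/5),.1325)))
for uv in((118,412),(105,415),(178,400),(250,590)): print(uv,cf(back("scene",(230+uv[0]/5,70+uv[1]/5),.088)))
for uv in((203,150),(370,378),(250,122)): print(uv,cf(back("scene",(215+uv[0]/5,125+uv[1]/5),.088)))
E
```

```text
(np.float64(56.5), np.float64(19.8))
(np.float64(66.0), np.float64(-8.3))
(118, 412) (np.float64(79.8), np.float64(-113.8))
(105, 415) (np.float64(88.3), np.float64(-115.5))
(178, 400) (np.float64(41.4), np.float64(-104.4))
(250, 590) (np.float64(80.9), np.float64(76.0))
(203, 150) (np.float64(79.7), np.float64(-98.7))
(370, 378) (np.float64(82.1), np.float64(135.5))
(250, 122) (np.float64(41.7), np.float64(-108.2))
```

play_rows --rows '[[[-2,0,-25],[0,0,0],40],[[0,0,-25],[0,0,0],40],[[0,0,-15],[0,0,0],40],[[0,0,-8],[0,0,0],40],[[0,0,0],[0,0,0],40]]'

```text
clock: 6.52
position: [0.5953, -0.0942, 0.1497]
ee_rot: [-0.645, 0.764, 0.0, -0.0]
ft_force: [0.6, 0.2, 0.7]
grip_width: 0.51
```

```bash
python3 st.py
```

```text
t 6.53 cradle x,y mm 61.8 -0.5 z 149.7 f u,v,z 0.6 0.3 0.7 jaw 80.3 tilt z [-0.  0. -1.] w 43.5
```

play_rows --rows '[[[-4,0.7,0],[0,0,0],40],[[-3,0.5,0],[0,0,0],40],[[-1,0.2,0],[0,0,0],40],[[0,0,0],[0,0,0],40]]'

```text
clock: 7.02
position: [0.5873, -0.0933, 0.1499]
ee_rot: [-0.644, 0.765, -0.0, 0.0]
ft_force: [-0.3, -0.4, -0.1]
grip_width: 0.51
```

play_rows --rows '[[[-1,0.2,0],[0,0,0],40],[[0,0,0],[0,0,0],40]]'

```text
clock: 7.28
position: [0.5863, -0.093, 0.1496]
ee_rot: [-0.644, 0.765, -0.0, -0.0]
ft_force: [0.2, 0.3, -0.0]
grip_width: 0.512
```

play_rows --rows '[[[-1,0.2,0],[0,0,0],40],[[0,0,0],[0,0,0],40]]'

```text
clock: 7.52
position: [0.5852, -0.0928, 0.1496]
ee_rot: [-0.644, 0.765, 0.0, -0.0]
ft_force: [-0.7, 0.6, -0.5]
grip_width: 0.511
```

play_rows --rows '[[[-1,0.2,0],[0,0,0],40],[[0,0,0],[0,0,0],40]]'

```text
clock: 7.78
position: [0.5843, -0.0927, 0.1497]
ee_rot: [-0.644, 0.765, -0.0, 0.0]
ft_force: [-0.3, 0.3, 0.3]
grip_width: 0.508
```

play_rows --rows '[[[-1,0.2,0],[0,0,0],40],[[0,0,0],[0,0,0],40]]'

```text
clock: 8.02
position: [0.5834, -0.0925, 0.1497]
ee_rot: [-0.644, 0.765, -0.0, 0.0]
ft_force: [1.4, -0.6, -0.2]
grip_width: 0.508
```

play_rows --rows '[[[-1,0.2,0],[0,0,0],40],[[0,0,0],[0,0,0],40]]'

```text
clock: 8.28
position: [0.5824, -0.0922, 0.1497]
ee_rot: [-0.644, 0.765, -0.0, 0.0]
ft_force: [2.8, -0.1, -1.4]
grip_width: 0.51
```

play_rows --rows '[[[-1,0.2,0],[0,0,0],40],[[0,0,0],[0,0,0],40]]'

```text
clock: 8.52
position: [0.5817, -0.092, 0.1499]
ee_rot: [-0.644, 0.765, -0.0, 0.0]
ft_force: [4.5, -0.9, -2.1]
grip_width: 0.508
```

play_rows --rows '[[[-1,0.2,0],[0,0,0],40],[[0,0,0],[0,0,0],40]]'

```text
clock: 8.78
position: [0.581, -0.0919, 0.1501]
ee_rot: [-0.644, 0.765, -0.001, 0.001]
ft_force: [5.7, -1.0, -1.2]
grip_width: 0.512
```

```bash
python3 - <<'E'
from st import *
st()
im=camera("top");cv2.imwrite("pics/top5.png",im);im=camera("scene");cv2.imwrite("pics/scene5.png",im);crop(im,225,110,130,100,6,"pics/s5.png")
E
```

```text
t 8.78 cradle x,y mm 47.4 -0.7 z 150.1 f u,v,z 5.8 -0.0 -1.2 jaw 80.2 tilt z [ 0.002 -0.    -1.   ] w 43.7
```

View pics/s5.png

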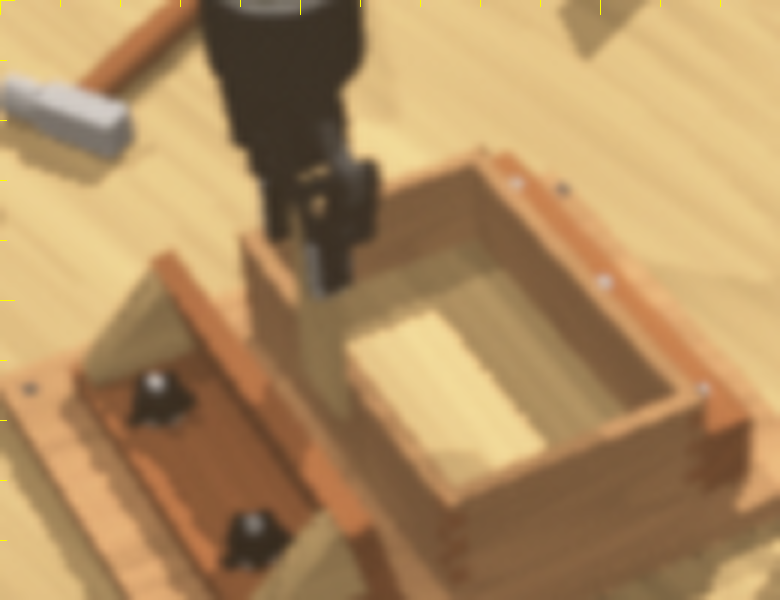

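play_rows --rows '[[[10,-1.8,0],[0,0,0],40],[[8,-1.4,0],[0,0,0],40],[[4,-0.7,0],[0,0,0],40],[[0,0,0],[0,0,0],40]]'

```text
clock: 9.38
position: [0.6023, -0.0956, 0.1493]
ee_rot: [-0.644, 0.765, 0.0, -0.0]
ft_force: [-0.3, 0.7, -0.2]
grip_width: 0.509
```

play_rows --rows '[[[2,-0.35,0],[0,0,0],40],[[0,0,0],[0,0,0],40]]'

```text
clock: 9.62
position: [0.6043, -0.0961, 0.1497]
ee_rot: [-0.644, 0.765, -0.0, -0.0]
ft_force: [-0.4, 0.5, -0.3]
grip_width: 0.513
```

play_rows --rows '[[[1,-0.2,0],[0,0,0],40],[[0,0,0],[0,0,0],40]]'

```text
clock: 9.88
position: [0.6053, -0.0963, 0.1496]
ee_rot: [-0.644, 0.765, -0.0, -0.0]
ft_force: [-0.7, -0.5, 0.5]
grip_width: 0.511
```

play_rows --rows '[[[1,-0.2,0],[0,0,0],40],[[0,0,0],[0,0,0],40]]'

```text
clock: 10.12
position: [0.6063, -0.0965, 0.1496]
ee_rot: [-0.644, 0.765, -0.0, -0.0]
ft_force: [-0.8, 0.6, 0.3]
grip_width: 0.509
```

play_rows --rows '[[[1,-0.2,0],[0,0,0],40],[[0,0,0],[0,0,0],40]]'

```text
clock: 10.38
position: [0.6071, -0.0967, 0.1496]
ee_rot: [-0.644, 0.765, 0.0, -0.0]
ft_force: [-1.8, 1.0, 0.6]
grip_width: 0.51
```

play_rows --rows '[[[1,-0.2,0],[0,0,0],40],[[0,0,0],[0,0,0],40]]'

```text
clock: 10.62
position: [0.6081, -0.0968, 0.1496]
ee_rot: [-0.644, 0.765, 0.0, -0.0]
ft_force: [-3.0, 0.4, 1.7]
grip_width: 0.513
```

play_rows --rows '[[[1,-0.2,0],[0,0,0],40],[[0,0,0],[0,0,0],40]]'

```text
clock: 10.88
position: [0.609, -0.097, 0.1496]
ee_rot: [-0.644, 0.765, 0.0, -0.0]
ft_force: [-4.6, 0.3, 3.0]
grip_width: 0.512
```

```bash
python3 st.py
```

```text
t 10.88 cradle x,y mm 75.8 -0.9 z 149.6 f u,v,z -4.6 -0.5 3.0 jaw 80.2 tilt z [-0.001 -0.    -1.   ] w 43.7
```

Fence contact is at TCP x ≈ 73 mm and drawer contact at ≈ 50.5 mm. The free travel of about 22–24 mm puts G near the low end (17–18 mm), so it's one packer, since two would need about 30 mm of travel or more. Now I'll lower the packer to the board near the fence foot.

play_rows --rows '[[[-12,2.1,0],[0,0,0],40],[[-8,1.4,0],[0,0,0],40],[[0,0,-14],[0,0,0],40],[[0,0,-14],[0,0,0],40],[[0,0,-8],[0,0,0],40],[[0,0,0],[0,0,0],40]]'

```text
clock: 11.62
position: [0.5889, -0.0935, 0.1126]
ee_rot: [-0.644, 0.765, 0.001, -0.0]
ft_force: [0.0, -0.1, 0.2]
grip_width: 0.511
```

```bash
python3 st.py
```

```text
t 11.62 cradle x,y mm 55.4 -0.9 z 112.6 f u,v,z 0.0 -0.0 0.2 jaw 80.3 tilt z [-0.002  0.001 -1.   ] w 43.6
```

play_rows --rows '[[[0,0,-3],[0,0,0],40],[[0,0,-1],[0,0,0],40],[[0,0,0],[0,0,0],40]]'

```text
clock: 12.0
position: [0.5894, -0.0936, 0.1098]
ee_rot: [-0.644, 0.765, -0.0, 0.0]
ft_force: [-0.6, 0.6, -0.6]
grip_width: 0.508
```

play_rows --rows '[[[0,0,-1],[0,0,0],40],[[0,0,0],[0,0,0],40]]'

```text
clock: 12.25
position: [0.5893, -0.0936, 0.1086]
ee_rot: [-0.644, 0.765, -0.0, -0.0]
ft_force: [1.0, 0.3, 0.3]
grip_width: 0.509
```

play_rows --rows '[[[0,0,-1],[0,0,0],40],[[0,0,0],[0,0,0],40]]'

```text
clock: 12.5
position: [0.5893, -0.0936, 0.1076]
ee_rot: [-0.644, 0.765, -0.0, -0.0]
ft_force: [0.1, 0.1, 0.5]
grip_width: 0.511
```

play_rows --rows '[[[0,0,-1],[0,0,0],40],[[0,0,0],[0,0,0],40]]'

```text
clock: 12.75
position: [0.5897, -0.0937, 0.1074]
ee_rot: [-0.644, 0.765, -0.0, 0.0]
ft_force: [-1.4, -0.8, 5.1]
grip_width: 0.51
```

play_rows --rows '[[[0,0,-1],[0,0,0],40],[[0,0,0],[0,0,0],40]]'

```text
clock: 13.0
position: [0.5902, -0.0938, 0.1073]
ee_rot: [-0.644, 0.765, -0.001, 0.001]
ft_force: [-2.3, -1.0, 11.7]
grip_width: 0.509
```

play_rows --rows '[[[8.7,-1.5,1.7],[1.0,5.6,0],40],[[8.7,-1.5,-1.3],[1.0,5.6,0],40],[[0,0,0],[0,0,0],40]]'

```text
clock: 13.38
position: [0.6076, -0.097, 0.1051]
ee_rot: [-0.641, 0.761, 0.077, -0.064]
ft_force: [0.2, -0.5, 0.8]
grip_width: 0.511
```

```bash
python3 st.py
```

```text
t 13.38 cradle x,y mm 74.4 -1.1 z 105.1 f u,v,z 0.3 -0.4 0.8 jaw 80.2 tilt z [-0.196  0.036 -0.98 ] w 43.6
```

play_rows --rows '[[[2,-0.35,0],[0,0,0],40],[[0,0,0],[0,0,0],40]]'

```text
clock: 13.62
position: [0.6085, -0.0969, 0.1062]
ee_rot: [-0.641, 0.761, 0.076, -0.063]
ft_force: [-0.3, 0.3, -0.1]
grip_width: 0.513
```

play_rows --rows '[[[1,-0.2,0],[0,0,0],40],[[0,0,0],[0,0,0],40]]'

```text
clock: 13.88
position: [0.6096, -0.0973, 0.1063]
ee_rot: [-0.641, 0.761, 0.076, -0.063]
ft_force: [0.1, 0.6, -0.5]
grip_width: 0.512
```

play_rows --rows '[[[1,-0.2,-0.5],[0,0,0],40],[[0,0,0],[0,0,0],40]]'

```text
clock: 14.12
position: [0.6107, -0.0974, 0.1055]
ee_rot: [-0.641, 0.761, 0.076, -0.063]
ft_force: [-0.6, 0.2, 0.1]
grip_width: 0.503
```

play_rows --rows '[[[1,-0.2,0],[0,0,0],40],[[0,0,0],[0,0,0],40]]'

```text
clock: 14.38
position: [0.6117, -0.0976, 0.1055]
ee_rot: [-0.641, 0.761, 0.076, -0.063]
ft_force: [1.0, -0.0, -0.4]
grip_width: 0.514
```

play_rows --rows '[[[1,-0.2,0],[0,0,0],40],[[0,0,0],[0,0,0],40]]'

```text
clock: 14.62
position: [0.6127, -0.0978, 0.1055]
ee_rot: [-0.641, 0.761, 0.076, -0.063]
ft_force: [-0.8, -0.6, -0.2]
grip_width: 0.512
```

play_rows --rows '[[[1,-0.2,0],[0,0,0],40],[[0,0,0],[0,0,0],40]]'

```text
clock: 14.88
position: [0.6138, -0.098, 0.1056]
ee_rot: [-0.641, 0.761, 0.076, -0.063]
ft_force: [0.0, 0.1, -0.4]
grip_width: 0.512
```

```bash
python3 - <<'E'
from st import *
st()
im=camera("scene");cv2.imwrite("pics/scene6.png",im);crop(im,225,110,130,100,6,"pics/s6.png")
E
```

```text
t 14.88 cradle x,y mm 80.6 -1.0 z 105.6 f u,v,z 0.0 0.1 -0.4 jaw 80.2 tilt z [-0.194  0.035 -0.98 ] w 43.7
```

View pics/s6.png

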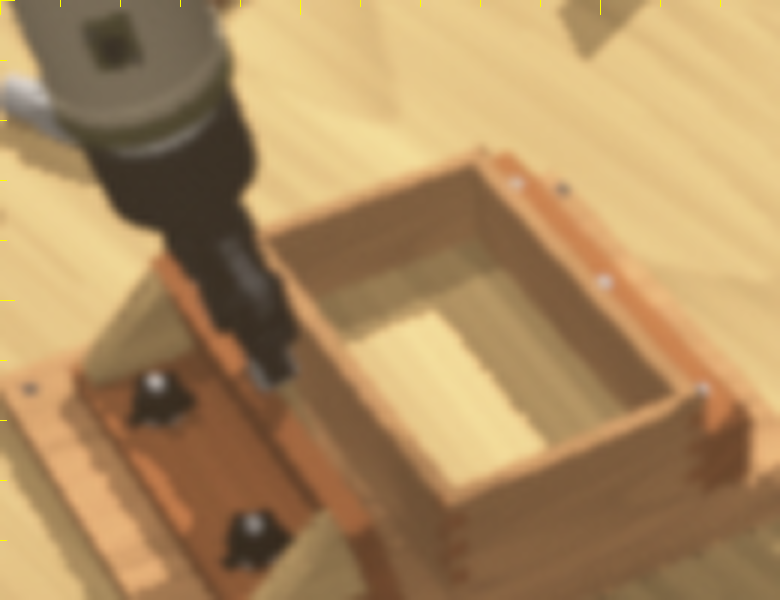

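play_rows --rows '[[[1,-0.2,0],[0,0,0],40],[[0,0,0],[0,0,0],40]]'

```text
clock: 15.18
position: [0.6147, -0.0982, 0.1055]
ee_rot: [-0.641, 0.761, 0.076, -0.063]
ft_force: [-0.4, 1.4, -0.3]
grip_width: 0.513
```

play_rows --rows '[[[1,-0.2,0],[0,0,0],40],[[0,0,0],[0,0,0],40]]'

```text
clock: 15.42
position: [0.6153, -0.0982, 0.1055]
ee_rot: [-0.641, 0.761, 0.077, -0.064]
ft_force: [-2.7, 0.7, 2.1]
grip_width: 0.505
```

play_rows --rows '[[[1,-0.2,0],[0,0,0],40],[[0,0,0],[0,0,0],40]]'

```text
clock: 15.68
position: [0.6156, -0.0983, 0.1054]
ee_rot: [-0.641, 0.761, 0.077, -0.064]
ft_force: [-7.1, 0.6, 2.7]
grip_width: 0.513
```

play_rows --rows '[[[-3,0.5,2],[0,0,0],40],[[-7,1.2,2],[0,0,0],40],[[-8.7,1.5,1.3],[-1.0,-5.6,0],40],[[-8.7,1.5,0.4],[-1.0,-5.6,0],40],[[0,0,0],[0,0,0],40]]' --force 90

```text
clock: 16.3
position: [0.5877, -0.0939, 0.1118]
ee_rot: [-0.645, 0.765, -0.001, -0.0]
ft_force: [0.0, -0.2, -0.2]
grip_width: 0.5
```

```bash
python3 st.py
```

```text
t 16.3 cradle x,y mm 54.2 -1.5 z 111.8 f u,v,z 0.0 -0.2 -0.2 jaw 80.3 tilt z [ 0.001 -0.002 -1.   ] w 42.7
```

play_rows --rows '[[[-2,0.35,0],[0,0,0],40],[[0,0,0],[0,0,0],40]]'

```text
clock: 16.55
position: [0.5879, -0.0936, 0.1113]
ee_rot: [-0.644, 0.765, 0.0, 0.0]
ft_force: [0.6, 0.2, -0.1]
grip_width: 0.503
```

play_rows --rows '[[[-1,0.2,0],[0,0,0],40],[[0,0,0],[0,0,0],40]]'

```text
clock: 16.8
position: [0.5864, -0.0931, 0.111]
ee_rot: [-0.644, 0.765, 0.0, -0.0]
ft_force: [-0.1, -0.2, -0.2]
grip_width: 0.506
```

play_rows --rows '[[[-1,0.2,0],[0,0,0],40],[[0,0,0],[0,0,0],40]]'

```text
clock: 17.05
position: [0.5852, -0.0931, 0.1112]
ee_rot: [-0.644, 0.765, 0.0, -0.0]
ft_force: [-0.1, -0.4, 0.3]
grip_width: 0.503
```

play_rows --rows '[[[-1,0.2,0],[0,0,0],40],[[0,0,0],[0,0,0],40]]'

```text
clock: 17.3
position: [0.5842, -0.0929, 0.1112]
ee_rot: [-0.644, 0.765, -0.0, -0.0]
ft_force: [0.7, -0.2, 0.6]
grip_width: 0.507
```

play_rows --rows '[[[-1,0.2,0],[0,0,0],40],[[0,0,0],[0,0,0],40]]'

```text
clock: 17.55
position: [0.5832, -0.0927, 0.1113]
ee_rot: [-0.644, 0.765, -0.0, -0.0]
ft_force: [1.6, -0.9, -0.1]
grip_width: 0.504
```

play_rows --rows '[[[-1,0.2,0],[0,0,0],40],[[0,0,0],[0,0,0],40]]'

```text
clock: 17.8
position: [0.5827, -0.0926, 0.1114]
ee_rot: [-0.644, 0.765, -0.0, 0.0]
ft_force: [2.9, -0.4, -1.1]
grip_width: 0.502
```

play_rows --rows '[[[-1,0.2,0],[0,0,0],40],[[0,0,0],[0,0,0],40]]'

```text
clock: 18.05
position: [0.5823, -0.0925, 0.1118]
ee_rot: [-0.644, 0.765, -0.001, 0.001]
ft_force: [6.8, -0.9, -2.0]
grip_width: 0.503
```

play_rows --rows '[[[-1,0.2,0],[0,0,0],40],[[0,0,0],[0,0,0],40]]'

```text
clock: 18.3
position: [0.582, -0.0925, 0.1122]
ee_rot: [-0.644, 0.765, -0.002, 0.001]
ft_force: [7.0, -1.5, -1.4]
grip_width: 0.5
```

```bash
python3 st.py
```

```text
t 18.3 cradle x,y mm 48.4 -1.1 z 112.2 f u,v,z 7.1 -0.3 -1.4 jaw 80.2 tilt z [ 0.004 -0.001 -1.   ] w 42.7
```

```bash
python3 - <<'E'
from rect import *
for nm,n in(("top3","top"),("scene3","scene")):
    im=cv2.imread(f'pics/{nm}.png')
    r=rect(n,im,.088,-.13,.13,-.13,.13,np.radians(-10))
    for i in range(0,520,20): cv2.line(r,(0,i),(8 if i%100 else 20,i),(0,255,255),1)
    cv2.imwrite(f'pics/rx_{nm}.png',r)
a=np.hstack([cv2.imread('pics/rx_top3.png'),cv2.imread('pics/rx_scene3.png')]);a=a[:330];cv2.imwrite('pics/rx.png',cv2.resize(a,None,fx=.76,fy=.76*1.6))
E
```

```text
(no output)
```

View pics/rx.png

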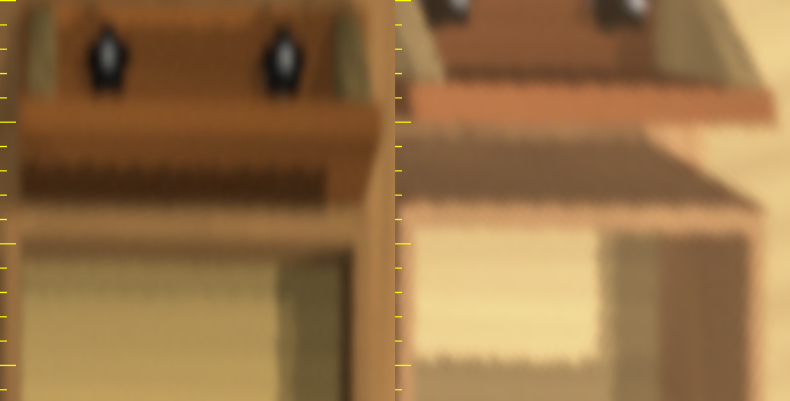

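```bash
python3 - <<'E'
from st import *
o=readout.get_obs();t=o['torque'];f=o['ft_force'];print(t,f,"torque about V",t[:2]@V,"Fu",f[:2]@U)
im=camera("scene");cv2.imwrite("pics/scene7.png",im);crop(im,225,110,130,100,6,"pics/s7.png")
E
```

```text
[-0.38270981 -1.92378567  0.04705391] [ 6.98449763 -1.53174941 -1.44869332] torque about V -1.9610158986435413 Fu 7.144372913396522
```

View pics/s7.png

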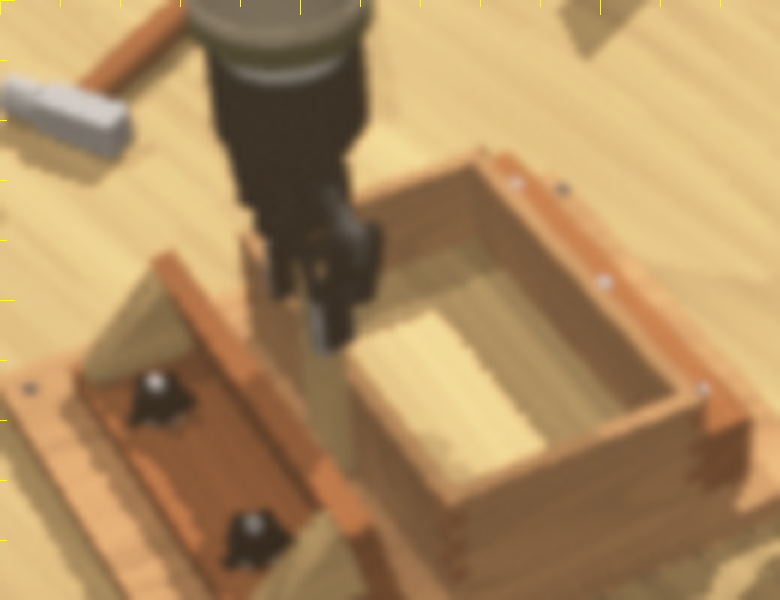

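The touches disagree slightly (G = 21.8–22.3 mm), right at the one/two packer boundary. The wedge's jamming height amplifies the gap five times, so it will settle the count. First I'll lean packer_a flush on the fence.

play_rows --rows '[[[7,-1.2,0],[0,0,0],40],[[7,-1.2,0],[0,0,0],40],[[8.7,-1.5,-0.5],[1.0,5.6,0],40],[[8.7,-1.5,-1.2],[1.0,5.6,0],40],[[1,-0.2,-3],[0,0,0],40],[[0,0,0],[0,0,0],40]]'

```text
clock: 19.1
position: [0.6126, -0.0974, 0.106]
ee_rot: [-0.641, 0.761, 0.076, -0.063]
ft_force: [0.3, 0.5, -0.1]
grip_width: 0.498
```

```bash
python3 st.py
```

```text
t 19.1 cradle x,y mm 79.4 -0.6 z 106.0 f u,v,z 0.2 0.6 -0.1 jaw 80.3 tilt z [-0.194  0.035 -0.98 ] w 42.6
```

play_rows --rows '[[[2,-0.35,-0.5],[0,0,0],40],[[1.5,-0.2,-0.5],[0,0,0],40],[[0,0,0],[0,0,0],40]]'

```text
clock: 19.48
position: [0.6155, -0.0981, 0.1058]
ee_rot: [-0.641, 0.761, 0.076, -0.064]
ft_force: [-4.6, 0.3, 2.7]
grip_width: 0.502
```

```bash
python3 - <<'E'
from st import *
st();print(readout.get_obs()['torque'])
E
```

```text
t 19.48 cradle x,y mm 82.4 -0.9 z 105.8 f u,v,z -4.6 -0.5 2.7 jaw 80.3 tilt z [-0.195  0.034 -0.98 ] w 42.8
[0.10133678 1.15111759 0.05959131]
```

play_rows --rows '[[[0,0,0],[0,0,0],70],[[0,0,0],[0,0,0],75],[[0,0,0],[0,0,0],85],[[6,-1,30],[0,0,0],85],[[8,-1.4,40],[0,0,0],85],[[6,-1,40],[-1,-5.6,0],85],[[-20,20,10],[-1,-5.6,2],85],[[0,0,0],[0,0,0],85]]'

```text
clock: 20.48
position: [0.6144, -0.0792, 0.227]
ee_rot: [-0.659, 0.752, -0.002, -0.001]
ft_force: [1.2, -0.1, 0.8]
grip_width: 0.997
```

```bash
python3 - <<'E'
from st import *
st()
im=camera("scene");cv2.imwrite("pics/scene8.png",im);crop(im,225,110,130,100,6,"pics/s8.png")
E
```

```text
t 20.48 cradle x,y mm 78.0 17.7 z 227.0 f u,v,z 1.2 0.1 0.8 jaw 82.5 tilt z [ 0.002 -0.004 -1.   ] w 85.1
```

View pics/s8.png

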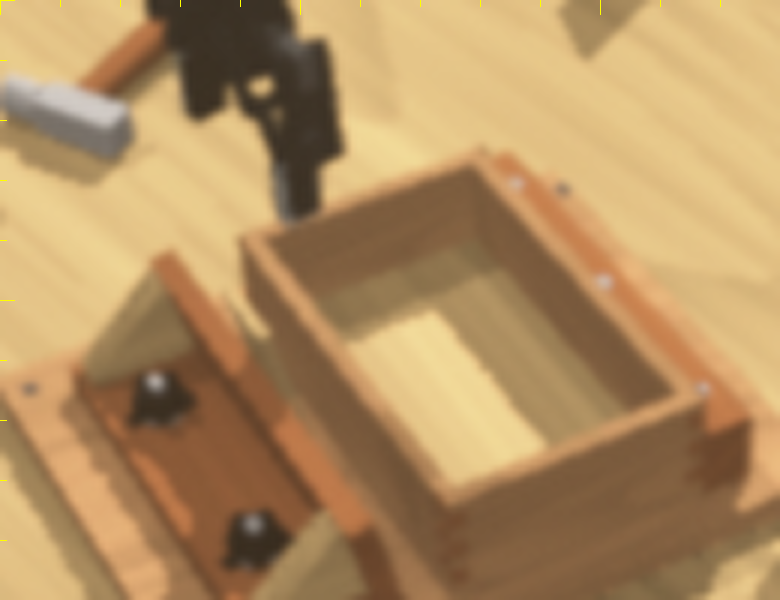

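```bash
python3 - <<'E'
from st import *
im=camera("top");cv2.imwrite("pics/top8.png",im);crop(im,295,125,130,140,4,"pics/t8.png")
def w(x,y,z): p=C+U*x/1e3+V*y/1e3; return [p[0],p[1],z]
for d in(0,-2):
  P=[w(64+d,22,.018),w(64+d,-22,.018),w(64+23.5+d,-22,.1357),w(64+23.5+d,22,.1357)]
  print(((proj("scene",np.array(P))-[225,110])*6).round(),((proj("top",np.array(P))-[295,125])*4).round())
E
```

```text
[[322. 488.]
 [285. 438.]
 [223. 289.]
 [261. 339.]] [[252. 194.]
 [309. 203.]
 [336. 137.]
 [274. 127.]]
[[326. 486.]
 [289. 436.]
 [226. 287.]
 [265. 337.]] [[252. 196.]
 [308. 205.]
 [335. 139.]
 [273. 130.]]
```

View pics/t8.png

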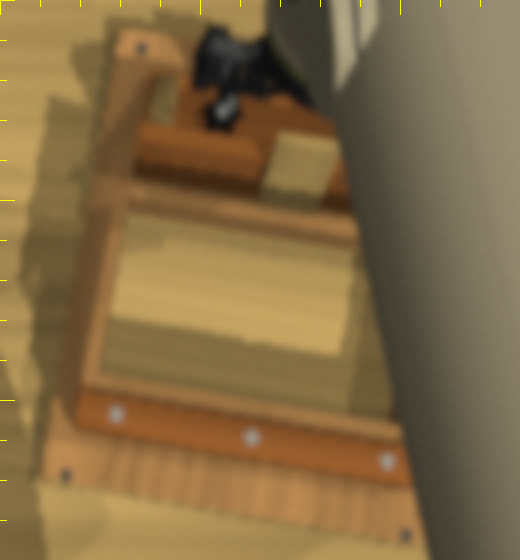

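Packer_a leans on the fence, mid-length. Its top edge is at (274,130)–(338,140) in the top crop, exactly where predicted. Now the wedge.

play_rows --rows '[[[-7,46,0],[0,0,2],85],[[-7,50,0],[0,0,2.3],85],[[-7,50,0],[0,0,2.3],85],[[-7,50,0],[0,0,2.3],85],[[-7,50,0],[0,0,2.3],85],[[-7,50,0],[0,0,2.3],85],[[-8,50,-10],[0,0,2.3],85],[[-8,50,-20],[0,0,2.3],85],[[0,0,0],[0,0,0],85],[[0,0,0],[0,0,0],85]]'

```text
clock: 21.82
position: [0.5592, 0.3139, 0.1948]
ee_rot: [0.768, -0.641, 0.0, 0.001]
ft_force: [0.1, -0.4, 0.1]
grip_width: 0.995
```

```bash
python3 - <<'E'
from st import *
o=readout.get_obs();print(o['clock'],o['position'],o['ee_rot']); st()
im=camera("scene");cv2.imwrite("pics/scene9.png",im);crop(im,330,160,100,110,6,"pics/s9.png")
E
```

```text
21.825 [0.55915155 0.31387814 0.19479719] [ 7.67528173e-01 -6.41014262e-01  2.67917499e-04  1.07118594e-03]
t 21.82 cradle x,y mm -44.6 395.1 z 194.8 f u,v,z 0.1 -0.3 0.1 jaw 100.3 tilt z [-0.001 -0.002 -1.   ] w 84.9
```

View pics/s9.png

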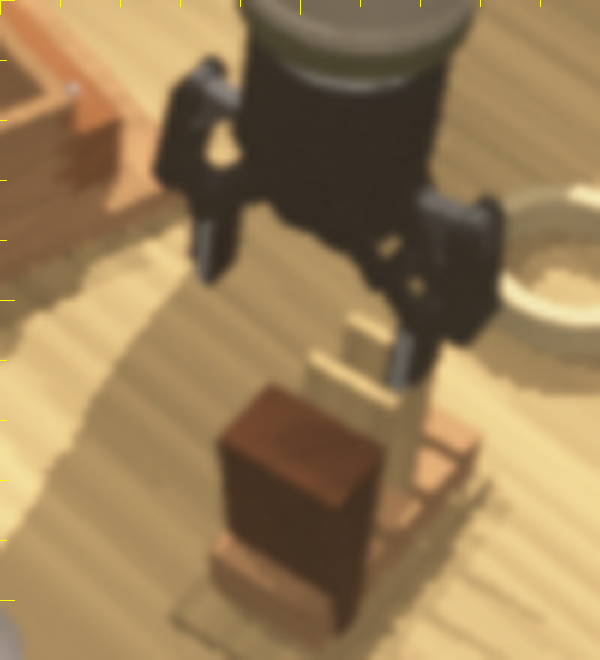

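```bash
python3 - <<'E'
from st import *
P=[back("scene",(330+u/6,160+v/6),.135) for u,v in((218,442),(272,387),(383,448),(338,507))]
for p in P: print(p.round(4))
c=np.mean(P,0);r=P[2]-P[1];print(c.round(4),np.linalg.norm(r),np.linalg.norm(P[3]-P[0]),np.linalg.norm(P[0]-P[1]),np.degrees(np.arctan2(r[1],r[0])))
E
```

```text
[0.5866 0.2951 0.135 ]
[0.5474 0.2891 0.135 ]
[0.5363 0.3438 0.135 ]
[0.5736 0.3526 0.135 ]
[0.561  0.3202 0.135 ] 0.05584546225799345 0.05895329160113972 0.03970043982838978 101.48432904682632
```

play_rows --rows '[[[-2,6,-25],[0,0,0.7],85],[[0,0,-40],[0,0,0],85],[[0,0,-30],[0,0,0],85],[[0,0,0],[0,0,0],85],[[0,0,0],[0,0,0],55],[[0,0,0],[0,0,0],55],[[0,0,0],[0,0,0],55],[[0,0,0],[0,0,0],55]]' --force 90

```text
clock: 22.88
position: [0.5574, 0.3205, 0.103]
ee_rot: [0.772, -0.636, 0.002, -0.001]
ft_force: [-0.0, -1.6, 5.2]
grip_width: 0.686
```

```bash
python3 st.py
```

```text
t 22.88 cradle x,y mm -47.5 401.3 z 103.0 f u,v,z 0.2 -1.6 5.2 jaw 101.0 tilt z [ 0.003 -0.001 -1.   ] w 58.6
```

play_rows --rows '[[[0,0,20],[0,0,0],55],[[0,0,50],[0,0,0],55],[[0,0,55],[0,0,0],55],[[5,-46,25],[0,0,-2.6],55],[[5,-52,0],[0,0,-2.6],55],[[5,-52,0],[0,0,-2.6],55],[[5,-52,0],[0,0,-2.6],55],[[5,-52,0],[0,0,-2.6],55],[[5,-52,0],[0,0,-2.6],55],[[6,-52,0],[0,0,-2.6],55],[[6,-52,0],[0,0,-2.6],55],[[0,0,0],[0,0,0],55]]'

```text
clock: 24.38
position: [0.5982, -0.095, 0.2519]
ee_rot: [-0.641, 0.767, -0.002, -0.001]
ft_force: [-0.5, 0.4, -0.6]
grip_width: 0.689
```

play_rows --rows '[[[0,0,0],[0,0,0],55]]'

```text
clock: 24.5
position: [0.5983, -0.0887, 0.252]
ee_rot: [-0.645, 0.764, -0.001, 0.0]
ft_force: [0.5, 0.0, -0.9]
grip_width: 0.686
```

```bash
python3 - <<'E'
from st import *
o=readout.get_obs();print(o['clock'],o['position'],o['ee_rot']); st()
im=camera("scene");cv2.imwrite("pics/scene10.png",im);crop(im,225,60,130,110,6,"pics/s10.png")
im=camera("top");cv2.imwrite("pics/top10.png",im)
E
```

```text
24.5 [ 0.59833984 -0.08869988  0.2519918 ] [-6.44745487e-01  7.64396839e-01 -8.53466433e-04  2.98566940e-05]
t 24.5 cradle x,y mm 63.9 5.5 z 252.0 f u,v,z 0.5 0.1 -0.9 jaw 80.3 tilt z [ 0.001 -0.001 -1.   ] w 58.6
```

View pics/s10.png

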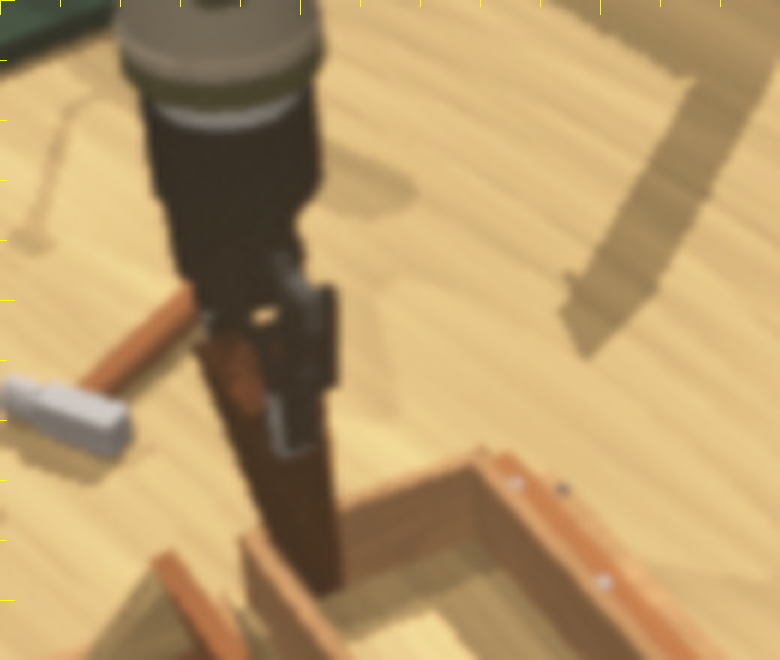

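```bash
python3 - <<'E'
from st import *
def w(x,y,z): p=C+U*x/1e3+V*y/1e3; return [p[0],p[1],z]
P=[w(46.9,35.5,.159),w(62.9,35.5,.159),w(62.9,-24.5,.159)]
print(((proj("scene",np.array(P))-[225,60])*6).round())
for uv in((343,586),(318,597)):
  p=back("scene",(225+uv[0]/6,60+uv[1]/6),.159)[:2]-C; print((p@U*1e3).round(1),(p@V*1e3).round(1))
E
```

```text
[[343. 590.]
 [314. 602.]
 [260. 534.]]
45.4 32.5
59.6 33.4
```

play_rows --rows '[[[1.5,-5.8,0],[0,0,0],55],[[0,0,-30],[0,0,0],55],[[0,0,-25],[0,0,0],55],[[0,0,-20],[0,0,0],55],[[0,0,-15],[0,0,0],55],[[0,0,0],[0,0,0],55]]'

```text
clock: 25.35
position: [0.5993, -0.0953, 0.1597]
ee_rot: [-0.645, 0.765, 0.0, -0.001]
ft_force: [0.1, 0.2, -0.7]
grip_width: 0.683
```

```bash
python3 st.py
```

```text
t 25.35 cradle x,y mm 65.9 -0.9 z 159.7 f u,v,z 0.1 0.2 -0.7 jaw 80.3 tilt z [-0.002 -0.001 -1.   ] w 58.4
```

play_rows --rows '[[[0,0,-12],[0,0,0],55],[[-1,0.2,-8],[0,0,0],55],[[0,0,0],[0,0,0],55]]'

```text
clock: 25.72
position: [0.5983, -0.0953, 0.1399]
ee_rot: [-0.644, 0.765, -0.0, -0.001]
ft_force: [-0.1, 0.3, -0.7]
grip_width: 0.69
```

play_rows --rows '[[[-1,0.2,-4],[0,0,0],55],[[0,0,0],[0,0,0],55]]'

```text
clock: 25.98
position: [0.5975, -0.095, 0.1364]
ee_rot: [-0.644, 0.765, -0.001, -0.001]
ft_force: [-0.2, 0.6, -1.5]
grip_width: 0.683
```

play_rows --rows '[[[0,0,-3],[0,0,0],55],[[0,0,0],[0,0,0],55]]'

```text
clock: 26.22
position: [0.5976, -0.0951, 0.1334]
ee_rot: [-0.644, 0.765, -0.001, -0.001]
ft_force: [-0.0, -0.5, -2.2]
grip_width: 0.688
```

```bash
python3 st.py
```

```text
t 26.23 cradle x,y mm 64.2 -0.9 z 133.4 f u,v,z 0.1 -0.5 -2.2 jaw 80.2 tilt z [-0.001 -0.002 -1.   ] w 58.8
```

play_rows --rows '[[[-1,0.2,-4],[0,0,0],55],[[0,0,0],[0,0,0],55]]'

```text
clock: 26.48
position: [0.5964, -0.0948, 0.1291]
ee_rot: [-0.644, 0.765, -0.0, -0.001]
ft_force: [0.3, -0.1, -0.8]
grip_width: 0.685
```

play_rows --rows '[[[-0.5,0.1,-3],[0,0,0],55],[[0,0,0],[0,0,0],55]]'

```text
clock: 26.72
position: [0.5961, -0.0948, 0.1263]
ee_rot: [-0.644, 0.765, -0.0, -0.001]
ft_force: [-0.0, 0.8, -1.5]
grip_width: 0.682
```

play_rows --rows '[[[0,0,-3],[0,0,0],55],[[0,0,0],[0,0,0],55]]'

```text
clock: 26.98
position: [0.596, -0.0948, 0.1232]
ee_rot: [-0.644, 0.765, -0.0, -0.001]
ft_force: [0.4, 0.2, -1.5]
grip_width: 0.688
```

```bash
python3 st.py
```

```text
t 26.98 cradle x,y mm 62.6 -0.9 z 123.2 f u,v,z 0.4 0.3 -1.5 jaw 80.2 tilt z [-0.001 -0.002 -1.   ] w 58.8
```

play_rows --rows '[[[0,0,-3],[0,0,0],55],[[0,0,0],[0,0,0],55]]'

```text
clock: 27.22
position: [0.5959, -0.0946, 0.1205]
ee_rot: [-0.644, 0.765, -0.0, -0.001]
ft_force: [-2.3, 0.2, 0.4]
grip_width: 0.689
```

play_rows --rows '[[[0,0,-3],[0,0,0],55],[[0,0,0],[0,0,0],55]]'

```text
clock: 27.48
position: [0.596, -0.0945, 0.1199]
ee_rot: [-0.644, 0.765, -0.001, -0.001]
ft_force: [-14.1, 0.6, 23.7]
grip_width: 0.687
```

play_rows --rows '[[[0,0,-2],[0,0,0],55],[[0,0,0],[0,0,0],55]]'

```text
clock: 27.72
position: [0.5961, -0.0945, 0.1198]
ee_rot: [-0.644, 0.765, -0.001, -0.001]
ft_force: [-23.0, 1.4, 39.6]
grip_width: 0.686
```

```bash
python3 st.py
```

```text
t 27.73 cradle x,y mm 62.6 -0.7 z 119.8 f u,v,z -22.9 -2.6 39.6 jaw 80.3 tilt z [-0.    -0.004 -1.   ] w 58.6
```

play_rows --rows '[[[-1,0.2,8],[0,0,0],55],[[0,0,0],[0,0,0],55]]'

```text
clock: 27.98
position: [0.5956, -0.0947, 0.1239]
ee_rot: [-0.644, 0.765, -0.001, -0.0]
ft_force: [0.9, -0.0, -1.6]
grip_width: 0.684
```

play_rows --rows '[[[-1,0.2,0],[0,0,0],55],[[0,0,0],[0,0,0],55]]'

```text
clock: 28.22
position: [0.5949, -0.0946, 0.1235]
ee_rot: [-0.644, 0.765, -0.001, -0.0]
ft_force: [3.9, -1.0, -1.6]
grip_width: 0.69
```

```bash
python3 st.py
```

```text
t 28.23 cradle x,y mm 61.5 -1.0 z 123.5 f u,v,z 4.0 -0.3 -1.6 jaw 80.2 tilt z [ 0.001 -0.002 -1.   ] w 58.9
```

play_rows --rows '[[[0.3,0,-3],[0,0,0],55],[[0,0,0],[0,0,0],55]]'

```text
clock: 28.48
position: [0.5948, -0.0944, 0.1202]
ee_rot: [-0.644, 0.765, -0.001, -0.0]
ft_force: [5.9, -0.5, -2.5]
grip_width: 0.688
```

play_rows --rows '[[[0,0,-2],[0,0,0],55],[[0,0,0],[0,0,0],55]]'

```text
clock: 28.72
position: [0.5948, -0.0943, 0.1185]
ee_rot: [-0.644, 0.765, -0.001, -0.0]
ft_force: [4.6, -0.8, -0.7]
grip_width: 0.686
```

play_rows --rows '[[[0,0,-1.5],[0,0,0],55],[[0,0,0],[0,0,0],55]]'

```text
clock: 28.98
position: [0.5949, -0.0942, 0.1176]
ee_rot: [-0.645, 0.765, -0.001, -0.0]
ft_force: [2.5, -0.3, 4.6]
grip_width: 0.688
```

```bash
python3 st.py
```

```text
t 28.98 cradle x,y mm 61.4 -0.6 z 117.6 f u,v,z 2.5 0.2 4.6 jaw 80.3 tilt z [ 0.001 -0.002 -1.   ] w 58.8
```

Contact is starting with the foot about 6 mm above the board, so one packer is right. Pressing on gently.

play_rows --rows '[[[0,0,-1],[0,0,0],55],[[0,0,0],[0,0,0],55]]'

```text
clock: 29.22
position: [0.5949, -0.0942, 0.1175]
ee_rot: [-0.644, 0.765, -0.001, -0.0]
ft_force: [-1.1, -0.1, 13.1]
grip_width: 0.685
```

```bash
python3 st.py
```

```text
t 29.23 cradle x,y mm 61.4 -0.6 z 117.5 f u,v,z -1.1 -0.3 13.1 jaw 80.3 tilt z [ 0.001 -0.002 -1.   ] w 58.5
```

play_rows --rows '[[[0,0,-0.6],[0,0,0],55],[[0,0,0],[0,0,0],55]]'

```text
clock: 29.48
position: [0.595, -0.0943, 0.1174]
ee_rot: [-0.644, 0.765, -0.001, -0.001]
ft_force: [-4.0, -0.3, 18.3]
grip_width: 0.686
```

```bash
python3 - <<'E'
from st import *
st(); print(readout.get_obs()['torque'])
im=camera("scene");cv2.imwrite("pics/scene11.png",im);crop(im,215,90,130,110,6,"pics/s11.png")
im=camera("top");cv2.imwrite("pics/top11.png",im);crop(im,295,125,130,140,4,"pics/t11.png")
E
```

```text
t 29.48 cradle x,y mm 61.5 -0.6 z 117.4 f u,v,z -3.9 -1.0 18.3 jaw 80.3 tilt z [ 0.001 -0.003 -1.   ] w 58.6
[-0.13121447  0.18643936  0.2181928 ]
```

View pics/s11.png

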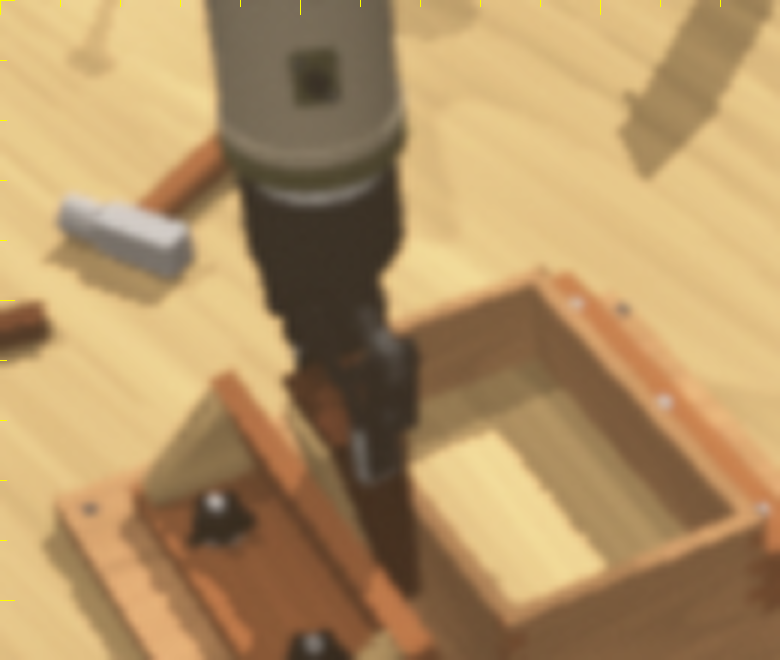

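View pics/t11.png

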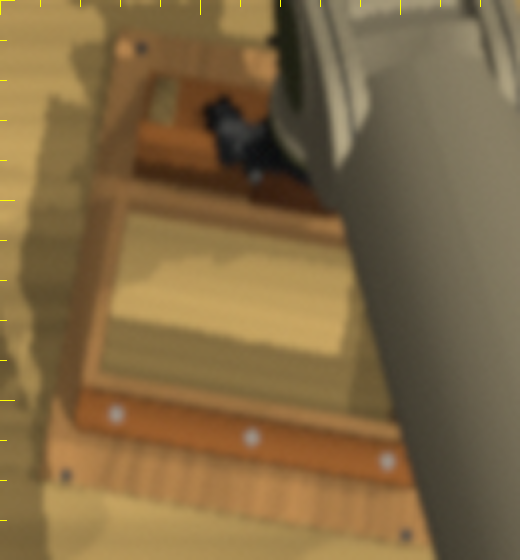

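play_rows --rows '[[[-1,0.2,0],[0,0,0],55],[[0,0,0],[0,0,0],55]]'

```text
clock: 29.82
position: [0.5946, -0.0942, 0.1167]
ee_rot: [-0.644, 0.765, -0.002, 0.0]
ft_force: [3.5, -0.3, 8.7]
grip_width: 0.684
```

```bash
python3 st.py
```

```text
t 29.82 cradle x,y mm 61.1 -0.6 z 116.7 f u,v,z 3.5 0.3 8.7 jaw 80.3 tilt z [ 0.003 -0.002 -1.   ] w 58.4
```

play_rows --rows '[[[0,0,-1],[0,0,0],55],[[0,0,0],[0,0,0],55]]'

```text
clock: 30.08
position: [0.5946, -0.0942, 0.1167]
ee_rot: [-0.644, 0.765, -0.002, 0.0]
ft_force: [-0.5, -1.3, 17.6]
grip_width: 0.688
```

```bash
python3 st.py
```

```text
t 30.07 cradle x,y mm 61.2 -0.6 z 116.7 f u,v,z -0.2 -1.3 17.6 jaw 80.3 tilt z [ 0.003 -0.003 -1.   ] w 58.8
```

play_rows --rows '[[[-1,0.2,0],[0,0,0],55],[[0,0,0],[0,0,0],55]]'

```text
clock: 30.32
position: [0.5946, -0.0941, 0.1166]
ee_rot: [-0.644, 0.765, -0.003, 0.001]
ft_force: [6.2, -1.8, 12.5]
grip_width: 0.69
```

```bash
python3 st.py
```

```text
t 30.32 cradle x,y mm 61.1 -0.5 z 116.6 f u,v,z 6.4 -0.7 12.5 jaw 80.3 tilt z [ 0.005 -0.003 -1.   ] w 58.9
```

play_rows --rows '[[[1,-0.2,-0.2],[0,0,0],55],[[0,0,0],[0,0,0],55]]'

```text
clock: 30.58
position: [0.5946, -0.0942, 0.1165]
ee_rot: [-0.644, 0.765, -0.002, 0.0]
ft_force: [-1.7, -1.3, 18.5]
grip_width: 0.689
```

```bash
python3 - <<'E'
from st import *
st()
def w(x,y,z): p=C+U*x/1e3+V*y/1e3; return [p[0],p[1],z]
print("s10 pred",((proj("scene",np.array([w(63.9+22.5,5.5-30,.284),w(63.9,5.5+30,.252),w(63.9+22.5,5.5+30,.284)]))-[225,60])*6).round())
for zt in(.1424,.143,.1486): print("s11 pred",zt,((proj("scene",np.array([w(61.5+22.5,-.6-30,zt),w(61.5,-.6+30,.1174)]))-[215,90])*6).round())
im=camera("scene");cv2.imwrite("pics/scene12.png",im)
a=cv2.imread("pics/scene10.png");b=im
x=np.hstack([cv2.resize(a[100:160,245:300],None,fx=7,fy=7,interpolation=cv2.INTER_CUBIC),cv2.resize(b[135:195,250:305],None,fx=7,fy=7,interpolation=cv2.INTER_CUBIC)])
cv2.imwrite("pics/cmp.png",x)
E
```

```text
t 30.57 cradle x,y mm 61.1 -0.6 z 116.5 f u,v,z -1.4 -1.6 18.5 jaw 80.3 tilt z [ 0.002 -0.003 -1.   ] w 58.8
s10 pred [[188. 344.]
 [296. 452.]
 [245. 412.]]
s11 pred 0.1424 [[280. 387.]
 [378. 476.]]
s11 pred 0.143 [[280. 386.]
 [378. 476.]]
s11 pred 0.1486 [[279. 377.]
 [378. 476.]]
```

View pics/cmp.png

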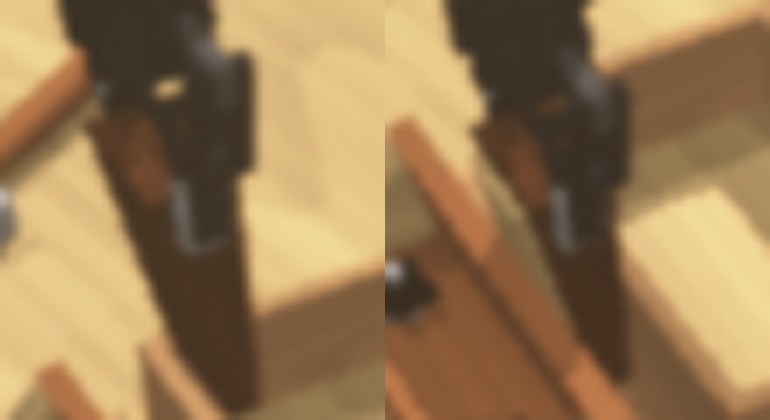

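play_rows --rows '[[[0,0,0],[0,0,0],55],[[0,0,0],[0,0,0],55],[[0,0,0],[0,0,0],55],[[0,0,0],[0,0,0],55],[[0,0,0],[0,0,0],55],[[0,0,0],[0,0,0],55]]'

```text
clock: 31.38
position: [0.5946, -0.0941, 0.1166]
ee_rot: [-0.645, 0.765, -0.002, 0.0]
ft_force: [-0.4, -0.6, 18.6]
grip_width: 0.689
```

```bash
python3 - <<'E'
from st import *
st()
im=camera("scene");cv2.imwrite("pics/scene13.png",im);cv2.imwrite("pics/s13.png",cv2.resize(im[60:340,180:540],None,fx=2.1,fy=2.1,interpolation=cv2.INTER_CUBIC))
E
```

```text
t 31.38 cradle x,y mm 61.1 -0.5 z 116.6 f u,v,z -0.3 -0.6 18.6 jaw 80.3 tilt z [ 0.003 -0.003 -1.   ] w 58.8
```

View pics/s13.png

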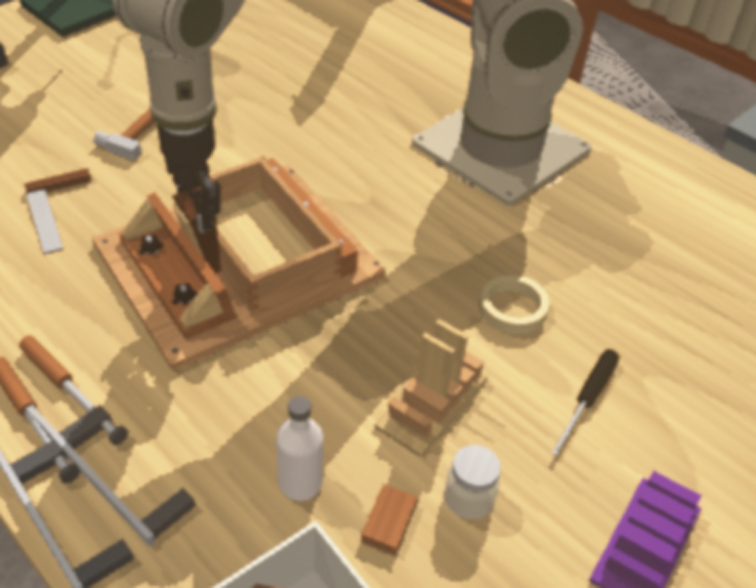

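The wedge is held upright in the gap at (205,235). Packers b and c stand in the rack at (440,355), and everything else is undisturbed. The press is steady at 18.6 N, with almost no sideways load on the tool.

```bash
python3 -c "
from workcell import manip
print(manip.hand_in())"
```

```text
the job is handed in; nothing more can be done
None
```

I leaned one packer (packer_a) on the fence, mid-length in the gap. I then set the wedge between packer and box, slope to the fence, and pressed it in. I handed in at 31.4 s while still gripping it and pressing down with 18.6 N.

**Last checks**
- **Wedge:** it bit with its foot about 5.5 mm above the base board, so it reaches about 64 mm below the top of the box. It did not move under the steady press. That height assumes it did not slip in the grip; comparing pictures showed no slip.
- **Box:** a 6 N push towards the front batten moved nothing, so I take it as tight. I saw it flat only by eye.
- **Rest of the bench:** packers b and c still stand in the rack, and everything else was left alone.

**What disagreed or went wrong**
- **Gap width:** the cameras and touch readings gave about 16.5 to 25.5 mm at base level, either side of the 22 mm limit between one and two packers. The wedge jamming above the board settled it: about 21 mm, so one packer.
- **Hard press:** during insertion, before the wedge was against the box, the downward force briefly reached about 40 N. I backed off and re-pressed at 18 to 19 N.

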